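# Kit the loose components into their nests

## Robot

A 6-joint arm with a two-finger parallel gripper is mounted at the origin on a cart in front of the work surface, level with it; the furniture and walls round the work are solid. World frame = base frame: x ahead of the robot, y to its left, z up, the work surface at z = 0. Lengths are in m, angles in rad, forces in N, time in s.
With the tool pointing down it reaches from about 0.325 to 0.775 m from the base axis. Payload 5.5 kg.
Tool frame: the origin (TCP) lies on the centre line of the jaws, within the pads' length; the fingertips stand 11 mm ahead of it and the grasp point (between the pads) lies 8 mm behind it; y points along the fingers, z is the direction in which the jaws open and shut, and the axes are right-handed (so a half turn about y gives the same grasp; the last joint's range is limited). The gripper opens to 85 mm and grips with 20 to 120 N. Pads are 22 mm wide; open, the fingers measure 114 mm over their backs; the gripper's body (76 mm by 85 mm) begins 54 mm behind the grasp point. The pads swing forward as they close: fully open they stand 13 mm farther back than shut.
Start: joints at [-1.186, 0.091, 1.231, -0, 1.82, -0.057], TCP at [0.257, -0.542, 0.242] pointing down, gripper open.
Joint ranges: [-2.87, 2.87], [-0.86, 2.18], [0.17, 2.46], [-1.51, 4.65], [0.06, 2.69], [-2.65, 2.65]. Speed limits (rad/s): [2.57, 2.57, 3.01, 3.14, 3.14, 3.14].

## Interface

Orientations are given as a unit quaternion [w, x, y, z].
In Python, from rig import ctrl gives the robot as it stands. The module is installed in compiled form; this text tells all that it offers.
- The arm moves only by the tool apply_moves, never from a script. Its argument "plan" is a list of rows, each an object with "jaw": the closure, from 0 (fully open) to 1 (shut); "translation": the shift along the tool's x, y, z in units of 25 mm (1.0 is 25 mm), a list of three; "yaw": the turn about the tool's y in units of 6 degrees (1.0 is 6 degrees). A call has 1 to 8 rows; each row shifts and turns the commanded pose from where the row before left it, along the tool's axes as they then stand; what a row does not reach is not made up. A row lasts 1/12 s, in which the tool goes at most 41.7 mm and 7.16 degrees, less where a joint would pass 70% of its speed; a pose out of reach is approached as far as the arm can. A call is refused whole if a number of a shift passes 1 or a number of a turn 1, either way. A call with a gripper value outside its range is refused whole. The fingers move at their own pace and stop on an object; "grip_force" is the grip in N (left out, the last holds). Time passes only in rows, so rows that do not move let the fingers close. It gives the time, the measured TCP pose, the force and the opening at its end, in the units of the state.
- ctrl.state(): the state, without advancing time (a new reading comes with each control period).
- ctrl.camera(name): name is "side" or "top" or "wrist"; returns a dict with "color" (480x640x3 uint8, red, green, blue), "vertical_fov" (degrees; the focal length in pixels is half the picture's height over the tangent of half this angle, whatever the lens; pixels are square), "cx", "cy" (the principal point, pixels), "view" (4x4, takes a point from world to camera coordinates). Camera axes: x right, y down, z forward; pixel columns grow to the right and rows downward; lengths in m; the calibration is good to about 2 mm. A picture is of the moment at which its call begins. There is no depth.
- ctrl.sign_off(): hands the job in, once; it reports no verdict.
The state is a dict: "t": time; "joints": joint angles; "joint_vel": joint speeds; "tau": joint torques, N m; "tool_pos": TCP position; "orientation": TCP orientation; "contact_force": force on the tool from outside, world axes, zero at the start; "ft_torque": the same for the moment, N m; "gripper_width": opening from 0.0 (shut) to 1.0 (fully open).
Only numpy, scipy, OpenCV 4.12 (cv2) and the standard library are available. Lean on these libraries where they do the work, as an engineer would, in place of code of your own. Each camera call takes 0.05 s, during which the arm holds its last target.

## Task

Four electrical parts lie loose among the other things on the bench; sort them into the shallow coloured nests for the next repair: the blue capacitor into the round blue nest, the clear relay into the yellow nest, the black finned heat sink into the red nest, and the black-and-tan battery block into the green nest. Each part must end flat on the floor of its nest, inside the rim and the same way up as it stands now, with the heat sink and the battery lying along the long side of their nests. Leave the white flux jar with the tan lid and the black star knob where they are.

Things in the scene. Friction and masses are not known exactly. Their poses are not given: they have to be found in the camera images.
- capacitor: Blue cylindrical capacitor standing upright, 25 mm diameter, 44 mm high, 45 g. Loose, standing on the worktop; origin: centre of its underside, z up.
- relay: Relay in a clear plastic box on a dark base with a copper-coloured coil inside, upright, 28 (x) x 21 (y) x 36 (z) mm, 35 g. Loose; origin: centre of its underside, z up. Its solid part begins 2 mm above the origin, so that the origin sinks up to 2 mm below the surface it stands on.
- heat_sink: Black aluminium heat sink, 25 (x) x 42 (y) x 20 (z) mm, 60 g, with a 4 mm base plate and upright fins that run along x and are spaced along y. It can be gripped across its 25 mm (on the fin ends) or across its 42 mm (on the outer fins). Loose, standing on the worktop; origin: centre of its underside, z up.
- battery: Block battery lying flat, black with a tan end and two round silver terminals, 49 (x) x 27 (y) x 18 (z) mm, 46 g; the case runs from x = -22 to +24 mm, 17 mm high. Loose, standing on the worktop; origin: centre of its underside, z up.
- flux_jar: Bystander, to be left where it is: white round jar with a tan lid, 38 mm diameter, 38 mm high. Loose, standing on the worktop; origin: centre of its underside, z up.
- star_grip: Bystander, to be left where it is: black star-shaped knob 33 mm across and 16 mm high with an upright steel stud, 36 mm high in all. Loose, standing on the worktop; origin: centre of its underside, z up.
- nest_blue: Round blue nest for the capacitor: recess 41 mm across, 49 mm outside. Fixed to the worktop, cannot be shifted. Origin: centre of its underside on the worktop, below the middle of the recess; z up. Recess floor 3 mm above the worktop, rim top 7 mm above it, walls 4 mm thick. A small flat tab 4 mm high with a blank white label sticks out 11 mm on its -x side.
- nest_yellow: Yellow rectangular nest for the relay: recess 44 (x) x 37 (y) mm, 52 x 45 mm outside. Fixed to the worktop, cannot be shifted. Origin: centre of its underside on the worktop, below the middle of the recess; z up. Recess floor 3 mm above the worktop, rim top 7 mm above it, walls 4 mm thick. A small flat tab 4 mm high with a blank white label sticks out 11 mm on its -x side.
- nest_red: Red rectangular nest for the heat sink: recess 41 (x) x 58 (y) mm, 49 x 66 mm outside. Fixed to the worktop, cannot be shifted. Origin: centre of its underside on the worktop, below the middle of the recess; z up. Recess floor 3 mm above the worktop, rim top 7 mm above it, walls 4 mm thick. A small flat tab 4 mm high with a blank white label sticks out 11 mm on its -x side.
- nest_green: Green rectangular nest for the battery: recess 64 (x) x 42 (y) mm, 72 x 50 mm outside. Fixed to the worktop, cannot be shifted. Origin: centre of its underside on the worktop, below the middle of the recess; z up. Recess floor 3 mm above the worktop, rim top 7 mm above it, walls 4 mm thick. A small flat tab 4 mm high with a blank white label sticks out 11 mm on its -x side.

How it is judged:
At the end, for the whole second after the job is handed in: Capacitor in blue, relay in yellow, heat sink in red, battery in green nest: each within 13 mm (battery 15) of the nest centre, on its floor (origin under 5.5 mm up), upright within 0.12 rad, released, at rest; heat sink and battery within 0.5 rad of lying along their nests (horizontal distance between capacitor and nest_blue below 0.013 m and z of capacitor in the frame of nest_blue between -0.002 and 0.0055 m and angle between each of capacitor, relay, heat_sink, battery's own z axis and vertical below 0.12 rad and linear speed of each of capacitor, relay, heat_sink, battery below 0.02 m/s and horizontal distance between relay and nest_yellow below 0.013 m and z of relay in the frame of nest_yellow between -0.002 and 0.0055 m and horizontal distance between heat_sink and nest_red below 0.013 m and z of heat_sink in the frame of nest_red between -0.002 and 0.0055 m and horizontal distance between battery and nest_green below 0.015 m and z of battery in the frame of nest_green between -0.002 and 0.0055 m and angle between the y axis of heat_sink and the y axis of nest_red, either way round below 0.5 rad and angle between the y axis of battery and the y axis of nest_green, either way round below 0.5 rad); the robot touches nothing.
It fails at once if the flux jar is displaced by more than 20 mm (distance of flux_jar from where it was at the start of the episode above 0.02 m).
It fails at once if the star knob is displaced by more than 20 mm (distance of star_grip from where it was at the start of the episode above 0.02 m).
It also fails if it takes over 96 s, if anything falls off the work surface, if the arm or the gripper's body presses on something with over 40 N, if the wrist force passes 120 N, or if a joint passes its speed limit or range.

## Working session

There is one attempt and no reset: what is moved stays moved. The work goes in short steps, Python scripts to look and compute and a tool call to move; the robot and the scene stay as the last step left them, time stands still between calls to the robot, and variables do not carry over. Pictures are saved under pics/ and viewed, and the job is handed in when it is done.

Besides the shell and the picture viewer there is one more tool, called as name([rows], argument=value, ...), one row to a line, values as JSON. apply_moves: Moves the arm, as the interface text tells. Its arguments: {"type":"object","properties":{"plan":{"type":"array"},"grip_force":{"type":"number"}},"required":["plan"]}

```bash
mkdir -p pics
python3 - <<'E'
from rig import ctrl
import cv2,numpy as np
s=ctrl.state()
print({k:(np.round(v,3).tolist() if k!='t' else v) for k,v in s.items()})
for n in ['top','side','wrist']:
    c=ctrl.camera(n); cv2.imwrite(f'pics/{n}0.png',c['color'][:,:,::-1]); print(n,c['vertical_fov'],c['cx'],c['cy'],np.round(c['view'],4).tolist())
E
```

```text
{'t': 0.0, 'joints': [-1.186, 0.092, 1.232, 0.0, 1.82, -0.057], 'joint_vel': [0.0, -0.001, -0.001, 0.0, -0.001, 0.001], 'tau': [0.001, -45.872, -41.803, 0.0, 0.011, -0.0], 'tool_pos': [0.256, -0.542, 0.241], 'orientation': [0.155, -0.155, 0.691, -0.689], 'contact_force': [0.645, 1.429, -0.368], 'ft_torque': [0.049, -0.026, 0.061], 'gripper_width': 1.002}
top 55.38242852581075 318.33702182331444 247.27276320324876 [[0.1309, -0.9914, -0.0043, -0.0426], [-0.9607, -0.1258, -0.2475, 0.4669], [0.2448, 0.0365, -0.9689, 0.8192], [0.0, 0.0, 0.0, 1.0]]
side 54.36494139153082 321.40010311711177 241.4125623041441 [[0.8783, -0.4781, 0.0004, -0.3854], [-0.1757, -0.3235, -0.9298, 0.1134], [0.4446, 0.8166, -0.3681, 0.834], [0.0, 0.0, 0.0, 1.0]]
wrist 60.10703640469534 312.0191927066242 242.41961013386296 [[0.4275, -0.904, -0.0014, -0.6007], [-0.8616, -0.4079, 0.3019, -0.0382], [-0.2735, -0.1279, -0.9533, 0.38], [0.0, 0.0, 0.0, 1.0]]
```

View pics/top0.png

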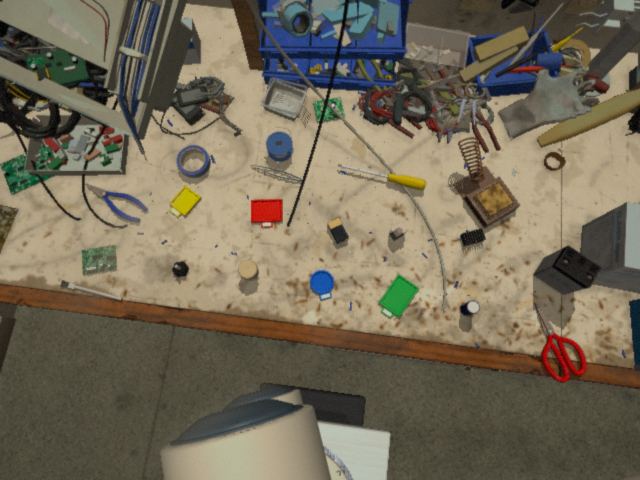

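View pics/side0.png

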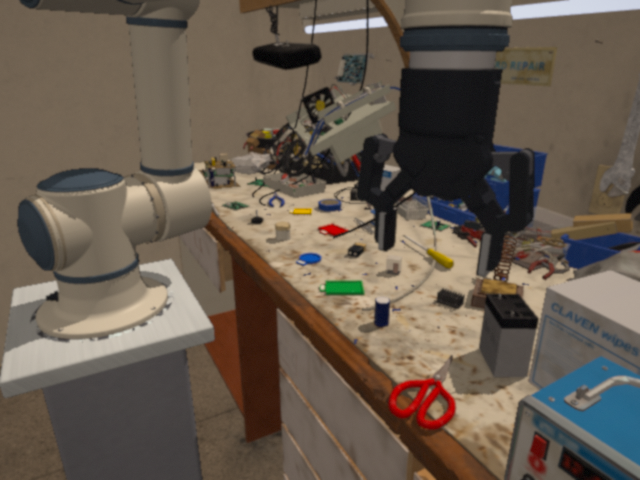

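View pics/wrist0.png

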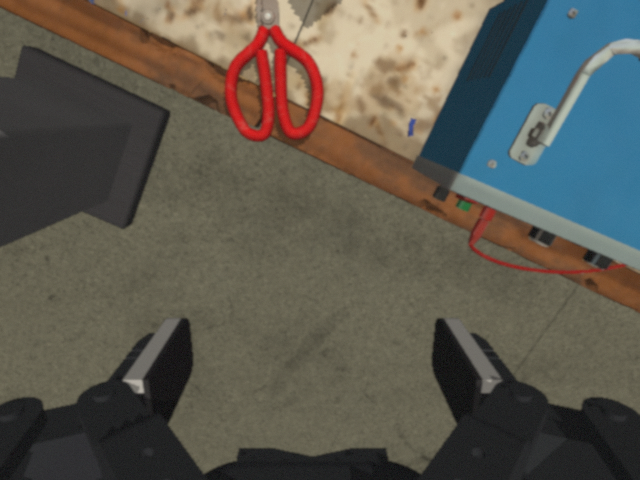

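```bash
cat > h.py <<'E'
import numpy as np,cv2
from rig import ctrl
def cam(n):
    c=ctrl.camera(n); c['f']=240/np.tan(np.radians(c['vertical_fov'])/2); c['name']=n; return c
def ray(c,u,v):
    d=np.array([(u-c['cx'])/c['f'],(v-c['cy'])/c['f'],1]); R=c['view'][:3,:3];t=c['view'][:3,3]
    return -R.T@t, R.T@d
def onz(c,u,v,z):
    o,d=ray(c,u,v); return o+d*(z-o[2])/d[2]
def tri(*obs):
    A=np.zeros((3,3));b=np.zeros(3)
    for c,u,v in obs:
        o,d=ray(c,u,v); d=d/np.linalg.norm(d); P=np.eye(3)-np.outer(d,d); A+=P;b+=P@o
    p=np.linalg.solve(A,b); 
    return p,[np.linalg.norm((np.eye(3)-np.outer(d/np.linalg.norm(d),d/np.linalg.norm(d)))@(p-o)) for o,d in (ray(*x) for x in obs)]
def proj(c,p):
    q=c['view'][:3,:3]@np.asarray(p)+c['view'][:3,3]; return np.array([c['cx']+c['f']*q[0]/q[2],c['cy']+c['f']*q[1]/q[2]])
def crop(c,x,y,w,h,s,fn):
    im=c['color'][y:y+h,x:x+w,::-1]; cv2.imwrite('pics/'+fn,cv2.resize(im,None,fx=s,fy=s,interpolation=cv2.INTER_CUBIC))
E
python3 - <<'E'
from h import *
c=cam('top'); crop(c,150,170,200,150,4,'t1.png'); crop(c,320,190,180,150,4,'t2.png')
c=cam('side'); crop(c,230,190,200,150,4,'s1.png'); crop(c,300,220,200,130,4,'s2.png')
E
```

```text
(no output)
```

View pics/t1.png

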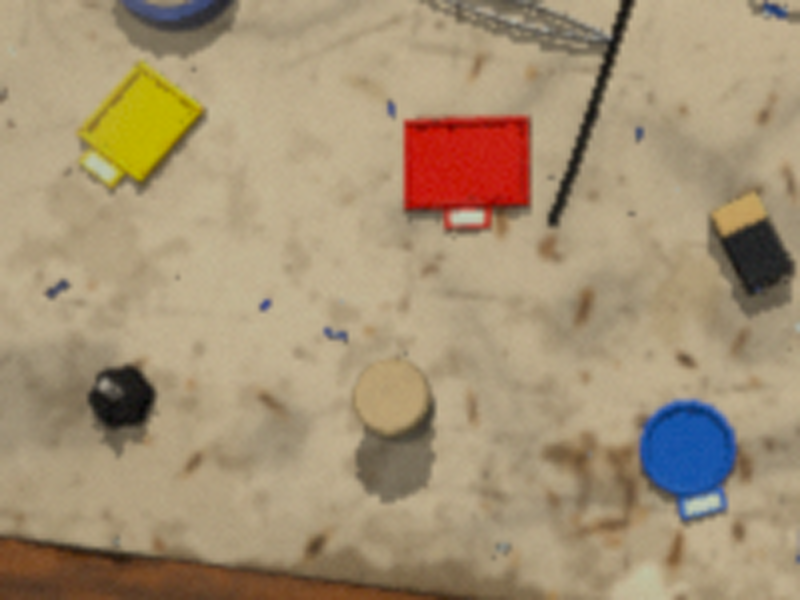

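View pics/t2.png

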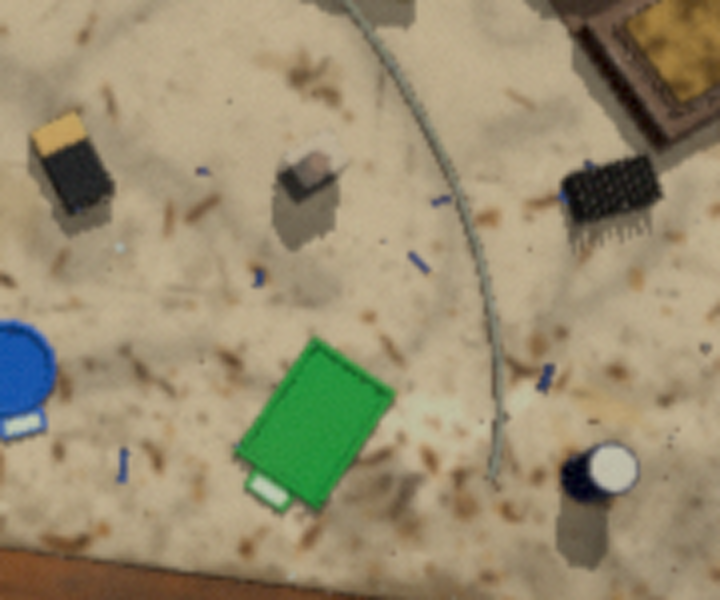

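View pics/s1.png

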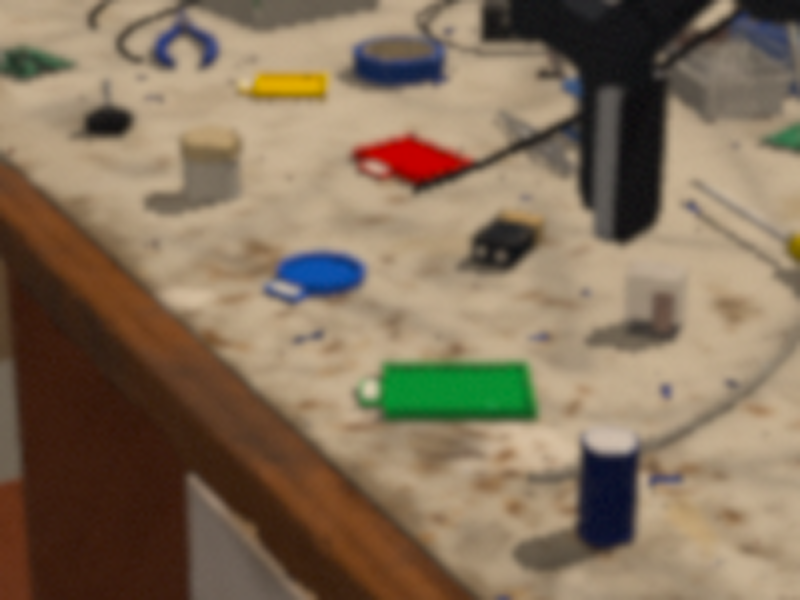

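View pics/s2.png

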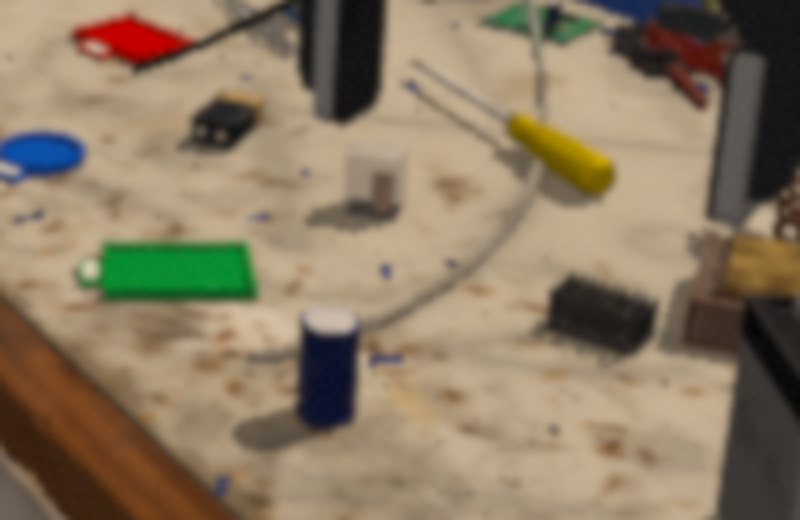

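Run:
```python
from h import *
T=cam('top');S=cam('side')
def t1(x,y):return (T,150+x/4,170+y/4)
def t2(x,y):return (T,320+x/4,190+y/4)
def s1(x,y):return (S,230+x/4,190+y/4)
def s2(x,y):return (S,300+x/4,220+y/4)
P={'cap top':(t2(613,468),s2(329,318)),
'jar lid top':(t1(392,396),s1(212,142)),
'rod end':(t1(554,222),s1(416,187)),
'cord end':(t2(494,480),s2(252,356)),
'cord at':(t2(460,195),s2(540,150)),
'heat sink corner R(t)':(t2(645,158),s2(650,300)),
'heatsink':(t2(612,185),s2(602,300)),
'relay top':(t2(313,162),s2(376,158)),
'red ctr':(t1(467,164),s1(413,160)),
'blue':(t1(688,447),s1(321,274)),
'yellow':(t1(142,124),s1(288,86)),
'green':(t2(316,424),s2(178,271)),
'stud top':(t1(103,382),s1(106,85)),
'star':(t1(123,396),s1(108,120)),
'batt top':(t1(750,240),s1(510,234)),
}
for k,o in P.items():
    p,r=tri(*o); print(k,np.round(p,4),np.round(r,4), 'r',round(np.hypot(p[0],p[1]),3))
for k in ['red ctr','blue','yellow','green']: print(k,onz(*P[k][0],.006),onz(*P[k][1],.006))
```

```text
cap top [ 0.3952 -0.2858  0.045 ] [0.0006 0.0006] r 0.488
jar lid top [0.4142 0.1501 0.0328] [0.0005 0.0005] r 0.441
rod end [0.5206 0.0876 0.0052] [0.0006 0.0006] r 0.528
cord end [ 0.3884 -0.2406  0.0063] [0.0011 0.0011] r 0.457
cord at [ 0.5361 -0.2168  0.0564] [0.0238 0.0238] r 0.578
heat sink corner R(t) [ 0.5584 -0.3024  0.0194] [0.0004 0.0004] r 0.635
heatsink [ 0.5436 -0.2878  0.0161] [0.0009 0.0009] r 0.615
relay top [ 0.5322 -0.135   0.0286] [0.001 0.001] r 0.549
red ctr [0.5472 0.1377 0.0017] [0.0008 0.0008] r 0.564
blue [0.413  0.004  0.0024] [0.0002 0.0002] r 0.413
yellow [0.5457 0.3111 0.0022] [0.0004 0.0004] r 0.628
green [ 0.405  -0.1519  0.0033] [0.001 0.001] r 0.433
stud top [0.4023 0.293  0.0302] [0.0003 0.0003] r 0.498
star [0.4008 0.2895 0.0069] [0. 0.] r 0.494
batt top [ 0.5226 -0.014   0.0107] [0.0008 0.0008] r 0.523
red ctr [0.54509379 0.13729306 0.006     ] [0.54223786 0.12772924 0.006     ]
blue [0.41219061 0.00405318 0.006     ] [ 0.40945778 -0.00332435  0.006     ]
yellow [0.54484763 0.30966635 0.006     ] [0.54012699 0.30069002 0.006     ]
green [ 0.40368891 -0.15099723  0.006     ] [ 0.40329334 -0.15644592  0.006     ]
```

```bash
cat >> h.py <<'E'
from scipy.spatial.transform import Rotation as Rn
def tool():
    s=ctrl.state(); q=s['orientation']; R=Rn.from_quat([q[1],q[2],q[3],q[0]]).as_matrix(); return np.array(s['tool_pos']),R,s
def go(target,yaw=0):
    "print total shift in tool units to get TCP to target (world), yaw in units about tool y applied at END"
    p,R,s=tool(); d=R.T@(np.array(target)-p)/0.025; print('units xyz',np.round(d,2)); return d
def rep():
    p,R,s=tool(); print('t',s['t'],'p',np.round(p,4),'x',np.round(R[:,0],3),'y',np.round(R[:,1],3),'z',np.round(R[:,2],3),'zyaw deg',round(float(np.degrees(np.arctan2(R[1,2],R[0,2]))),1),'F',np.round(s['contact_force'],1),'w',s['gripper_width'],'j',np.round(s['joints'],2))
E
python3 - <<'E'
from h import *
rep(); go([0.4,-.29,.2])
T=cam('top');S=cam('side')
# rod
def plane(c,a,b):
    o,d1=ray(c,*a);_,d2=ray(c,*b); n=np.cross(d1,d2);n/=np.linalg.norm(n);return n,n@o
n1,k1=plane(T,(288.5,225.5),(318,125)); n2,k2=plane(S,(334,236.7),(375,219))
d=np.cross(n1,n2);d/=np.linalg.norm(d);print('rod dir',d)
E
```

```text
t 0.35 p [ 0.2565 -0.5423  0.242 ] x [-0.904 -0.428 -0.   ] y [-0.  0. -1.] z [ 0.428 -0.904 -0.   ] zyaw deg -64.7 F [0.2 0.6 0.2] w 0.9982749585791967 j [-1.19  0.09  1.23 -0.    1.82 -0.06]
units xyz [-9.5   1.68 -6.67]
rod dir [ 0.93952121 -0.16559727  0.29979566]
```

apply_moves([
  {"jaw":0,"translation":[-1,0,-0.7],"yaw":0},
  {"jaw":0,"translation":[-1,0,-0.7],"yaw":0},
  {"jaw":0,"translation":[-1,0,-0.7],"yaw":0},
  {"jaw":0,"translation":[-1,0,-0.7],"yaw":0},
  {"jaw":0,"translation":[-1,0,-0.7],"yaw":0},
  {"jaw":0,"translation":[-1,0,-0.7],"yaw":0},
  {"jaw":0,"translation":[-1,0,-0.7],"yaw":0},
  {"jaw":0,"translation":[-1,0,-0.7],"yaw":0},
])

```text
t: 1.12
tool_pos: [0.3779, -0.329, 0.2425]
orientation: [-0.155, 0.155, -0.69, 0.69]
contact_force: [-0.1, 0.1, -0.8]
gripper_width: 1.003
```

Run:
```python
from h import *
rep(); go([0.395,-.286,.2])
W=cam('wrist'); cv2.imwrite('pics/w1.png',W['color'][:,:,::-1]); print(-W['view'][:3,:3].T@W['view'][:3,3])
```

```text
t 1.1167 p [ 0.3779 -0.329   0.2425] x [-0.904 -0.427 -0.   ] y [ 0. -0. -1.] z [ 0.427 -0.904  0.   ] zyaw deg -64.7 F [-0.1  0.1 -0.8] w 1.0033204685177124 j [-0.78 -0.18  1.49  0.    1.83  0.35]
units xyz [-1.35  1.7  -1.26]
[ 0.44918131 -0.29654034  0.37418677]
```

View pics/w1.png

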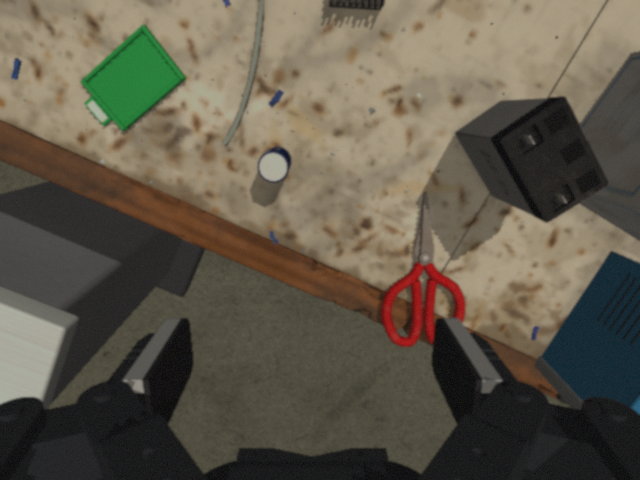

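Run:
```python
from h import *
W=cam('wrist');T=cam('top');S=cam('side')
print(onz(W,273.5,167,.044), onz(T,320+613/4,190+468/4,.044))
print(tri((W,273.5,167),(T,320+613/4,190+468/4),(S,300+329/4,220+318/4)))
# blue blob masks
print('cord end',onz(W,226,145,.003))
hsv=cv2.cvtColor(W['color'],cv2.COLOR_RGB2HSV)
def blobs(c,lo,hi,amin=60):
    m=cv2.inRange(cv2.cvtColor(c['color'],cv2.COLOR_RGB2HSV),lo,hi); n,l,st,ce=cv2.connectedComponentsWithStats(m)
    return [(ce[i].round(1),st[i]) for i in range(1,n) if st[i,4]>amin]
print(blobs(T,(0,0,190),(179,40,255),40))
p,R,s=tool();print([np.round(onz(W,u,v,.006),3) for u,v in [(146,27),(185,77),(123,130),(82,82)]])
```

```text
[ 0.40099598 -0.28263637  0.044     ] [ 0.394818   -0.28581899  0.044     ]
(array([ 0.39771987, -0.2840929 ,  0.04328966]), [np.float64(0.0034693160394576837), np.float64(0.0033971239716630358), np.float64(0.000582787978483999)])
cord end [ 0.39429955 -0.23613458  0.003     ]
[(array([517.8, 421. ]), array([ 476,  392,   74,   64, 1289], dtype=int32)), (array([324.5, 436.3]), array([ 265,  419,  116,   45, 1868], dtype=int32)), (array([300.2, 449.6]), array([286, 447,  31,   8, 102], dtype=int32)), (array([300.5, 460.6]), array([290, 453,  23,  14,  71], dtype=int32)), (array([352.6, 467.1]), array([347, 463,  14,  11,  60], dtype=int32))]
[array([ 0.453, -0.144,  0.006]), array([ 0.431, -0.185,  0.006]), array([ 0.368, -0.152,  0.006]), array([ 0.391, -0.109,  0.006])]
```

apply_moves([
  {"jaw":0,"translation":[-0.7,0.5,-0.6],"yaw":0},
  {"jaw":0,"translation":[-0.65,0.5,-0.6],"yaw":0},
  {"jaw":0.3,"translation":[0,0,0],"yaw":-1},
  {"jaw":0.3,"translation":[0,0,0],"yaw":-1},
  {"jaw":0.3,"translation":[0,0,0],"yaw":-1},
  {"jaw":0.3,"translation":[0,0,0],"yaw":-1},
  {"jaw":0.3,"translation":[0,0,0],"yaw":-1},
  {"jaw":0.3,"translation":[0,0,0],"yaw":-1},
])

```text
t: 1.98
tool_pos: [0.3945, -0.2901, 0.2171]
orientation: [0.361, -0.362, 0.608, -0.608]
contact_force: [0.8, -0.1, 0.4]
gripper_width: 0.702
```

apply_moves([
  {"jaw":0.3,"translation":[0,0,0],"yaw":-1},
  {"jaw":0.3,"translation":[0,0,0],"yaw":-1},
  {"jaw":0.3,"translation":[0,0,0],"yaw":-1},
  {"jaw":0.3,"translation":[0,0,0],"yaw":-1},
  {"jaw":0.3,"translation":[0,0,0],"yaw":-1},
  {"jaw":0.3,"translation":[0,0,0],"yaw":0},
])

```text
t: 2.48
tool_pos: [0.3945, -0.29, 0.2171]
orientation: [-0.506, 0.506, -0.494, 0.494]
contact_force: [-0.4, -0.2, -0.7]
gripper_width: 0.707
```

Run:
```python
from h import *
rep(); go([0.395,-.286,.1])
W=cam('wrist'); cv2.imwrite('pics/w2.png',W['color'][:,:,::-1]); print(-W['view'][:3,:3].T@W['view'][:3,3],W['view'][2,:3])
```

```text
t 2.4833 p [ 0.3945 -0.29    0.2171] x [ 0.025 -1.     0.   ] y [-0. -0. -1.] z [ 1.     0.025 -0.   ] zyaw deg 1.4 F [-0.4 -0.2 -0.7] w 0.7067155513322452 j [-0.7  -0.21  1.56 -0.    1.79 -0.73]
units xyz [-0.16  4.69  0.02]
[ 0.39386162 -0.2132539   0.34880539] [ 0.0080208  -0.30301604 -0.9529517 ]
```

View pics/w2.png

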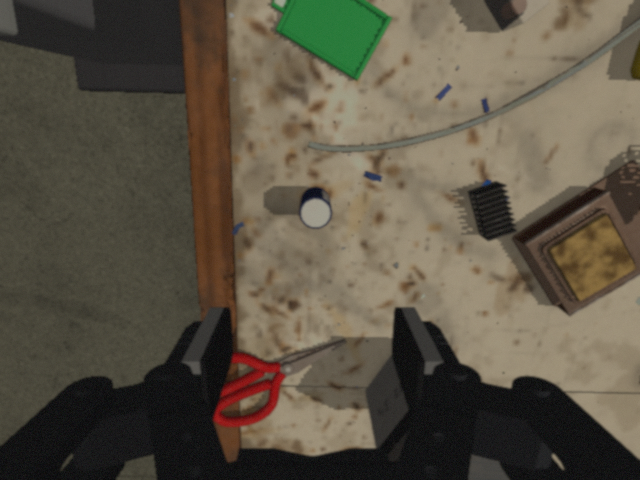

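Run:
```python
from h import *
W=cam('wrist')
print(onz(W,315.5,209,.044)); print('cord end',onz(W,310,146,.003),'hs',onz(W,492,208,.018))
p,R,s=tool(); print('tcp pix',proj(W,p),'tip',proj(W,p+[0,0,-.011]), 'pads', proj(W,p+[0.03,0,0.]),proj(W,p-[0.03,0,0.]))
```

```text
[ 0.39852095 -0.28359667  0.044     ]
cord end [ 0.39346415 -0.24066792  0.003     ] hs [ 0.54279372 -0.28604376  0.018     ]
tcp pix [308.65130529 334.71686582] tip [308.85373363 319.9526727 ] pads [392.21154445 336.10402302] [224.87357216 333.32609807]
```

apply_moves([
  {"jaw":0.3,"translation":[-0.2,1,0.06],"yaw":0},
  {"jaw":0.3,"translation":[0,1,0],"yaw":0},
  {"jaw":0.3,"translation":[0,1,0],"yaw":0},
  {"jaw":0.3,"translation":[0,1,0],"yaw":0},
  {"jaw":0.3,"translation":[0,0.5,0],"yaw":0},
  {"jaw":0.3,"translation":[0,0.5,0],"yaw":0},
])

```text
t: 3.08
tool_pos: [0.396, -0.2838, 0.091]
orientation: [-0.505, 0.505, -0.495, 0.494]
contact_force: [0.1, 0.1, 0.8]
gripper_width: 0.696
```

Run:
```python
from h import *
rep(); W=cam('wrist'); cv2.imwrite('pics/w3.png',W['color'][:,:,::-1]); p,R,s=tool()
print(proj(W,[p[0],p[1],.044]))
```

```text
t 3.0833 p [ 0.396  -0.2838  0.091 ] x [ 0.021 -1.    -0.001] y [-0.001  0.001 -1.   ] z [ 1.     0.021 -0.001] zyaw deg 1.2 F [0.1 0.1 0.8] w 0.6959756793625456 j [-0.69 -0.19  1.77 -0.    1.56 -0.71]
[308.09708156 282.21364876]
```

View pics/w3.png

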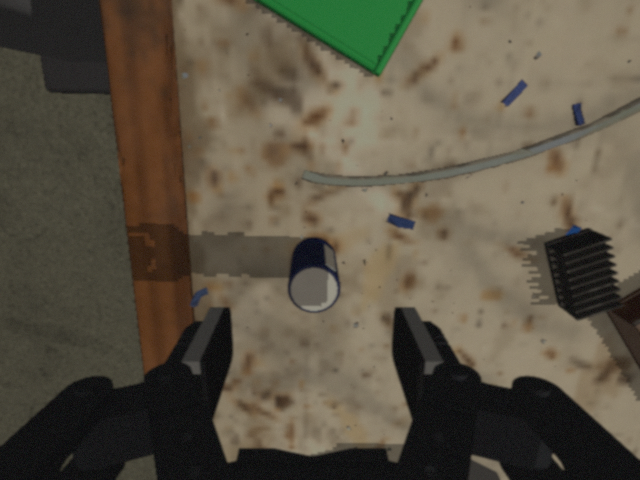

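apply_moves([
  {"jaw":0.3,"translation":[0.05,0.9,0.03],"yaw":0},
  {"jaw":0.3,"translation":[0,0.9,0],"yaw":0},
  {"jaw":0.3,"translation":[0,0.8,0],"yaw":0},
  {"jaw":0.3,"translation":[0,0,0],"yaw":0},
  {"jaw":0.8,"translation":[0,0,0],"yaw":0},
  {"jaw":0.8,"translation":[0,0,0],"yaw":0},
  {"jaw":0.8,"translation":[0,0,0],"yaw":0},
  {"jaw":0.8,"translation":[0,0,0],"yaw":0},
], grip_force=30)

```text
t: 3.8
tool_pos: [0.3985, -0.286, 0.0298]
orientation: [0.506, -0.506, 0.493, -0.496]
contact_force: [-0.7, -0.2, 3.3]
gripper_width: 0.285
```

apply_moves([
  {"jaw":0.8,"translation":[0,0,0],"yaw":0},
  {"jaw":0.8,"translation":[0,0,0],"yaw":0},
])

```text
t: 3.97
tool_pos: [0.3985, -0.286, 0.0298]
orientation: [0.506, -0.506, 0.493, -0.496]
contact_force: [0.4, 0.7, 6.3]
gripper_width: 0.279
```

Run:
```python
from h import *
rep(); W=cam('wrist'); cv2.imwrite('pics/w4.png',W['color'][:,:,::-1])
```

```text
t 3.9667 p [ 0.3985 -0.286   0.0298] x [ 0.023 -1.     0.003] y [ 0.003 -0.003 -1.   ] z [1.    0.023 0.003] zyaw deg 1.3 F [0.4 0.7 6.3] w 0.27919033450830194 j [-0.69 -0.15  1.84 -0.    1.44 -0.71]
```

View pics/w4.png

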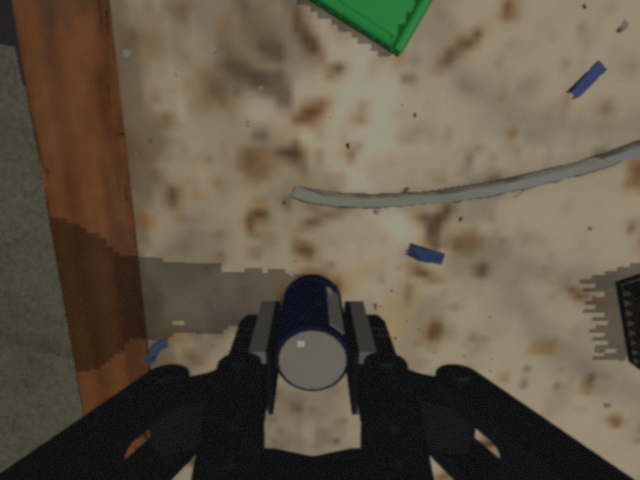

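apply_moves([
  {"jaw":0.8,"translation":[0,-0.6,0],"yaw":0},
  {"jaw":0.8,"translation":[0,-0.9,0],"yaw":0},
  {"jaw":0.8,"translation":[-0.6,-0.9,0],"yaw":0},
  {"jaw":0.8,"translation":[-0.9,0,0.1],"yaw":0},
  {"jaw":0.8,"translation":[-0.9,0,0.1],"yaw":0},
  {"jaw":0.8,"translation":[-0.9,0,0.1],"yaw":0},
  {"jaw":0.8,"translation":[-0.9,0,0.1],"yaw":0},
  {"jaw":0.8,"translation":[-0.9,0,0.1],"yaw":0},
])

```text
t: 4.68
tool_pos: [0.407, -0.1563, 0.088]
orientation: [0.506, -0.505, 0.494, -0.495]
contact_force: [0.4, -0.3, -0.2]
gripper_width: 0.283
```

apply_moves([
  {"jaw":0.8,"translation":[-0.9,0,0.1],"yaw":0},
  {"jaw":0.8,"translation":[-0.9,0,0.1],"yaw":0},
  {"jaw":0.8,"translation":[-0.6,0,0.0],"yaw":0},
  {"jaw":0.8,"translation":[0,0,0],"yaw":0},
  {"jaw":0.8,"translation":[0,0,0],"yaw":0},
])

```text
t: 5.1
tool_pos: [0.4108, -0.0969, 0.0878]
orientation: [0.506, -0.506, 0.493, -0.494]
contact_force: [-0.1, -0.5, -0.1]
gripper_width: 0.277
```

Run:
```python
from h import *
rep(); W=cam('wrist'); cv2.imwrite('pics/w5.png',W['color'][:,:,::-1])
T=cam('top'); cv2.imwrite('pics/t5.png',T['color'][:,:,::-1])
S=cam('side'); crop(S,230,150,200,150,4,'s5.png')
```

```text
t 5.1 p [ 0.4108 -0.0969  0.0878] x [ 0.025 -1.     0.001] y [ 0.001 -0.001 -1.   ] z [1.    0.025 0.001] zyaw deg 1.4 F [-0.1 -0.5 -0.1] w 0.27726788505701444 j [-0.31 -0.39  1.94 -0.    1.59 -0.34]
```

View pics/w5.png

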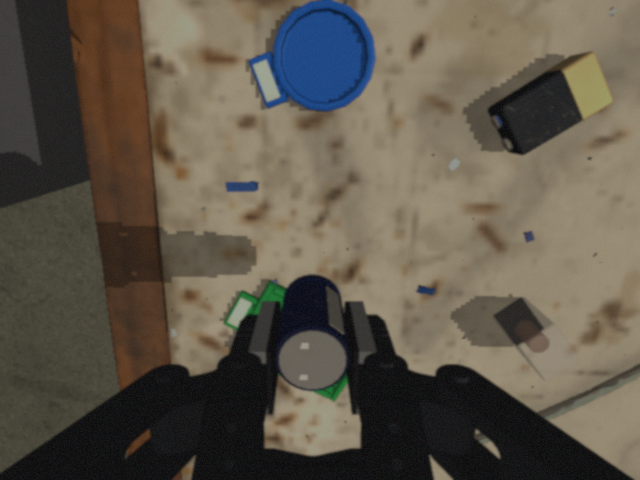

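View pics/s5.png

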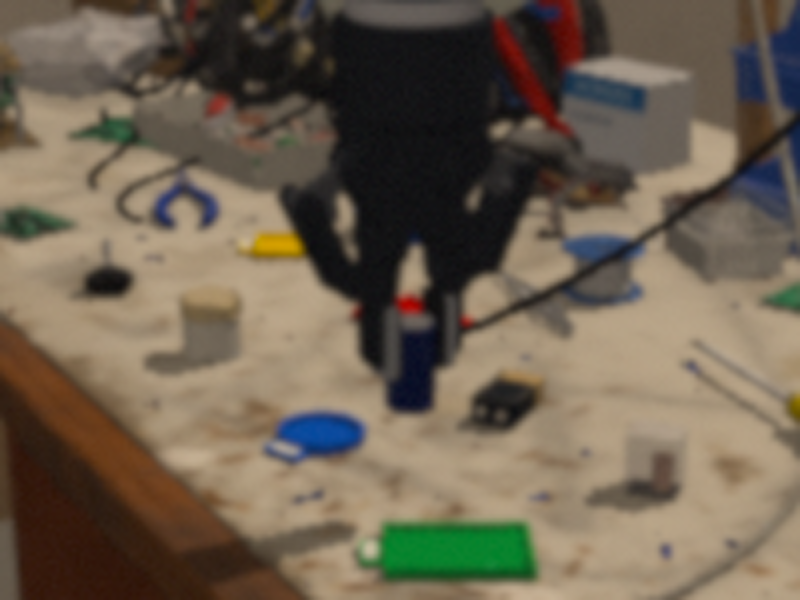

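Run:
```python
from h import *
W=cam('wrist')
print('blue',onz(W,323.5,55,.007)); print('batt c',onz(W,553,104,.017)); print('relay foot',onz(W,523,322,.003))
print('green tabs')
b=onz(W,323.5,55,.007)
go([0.4125,0.003,.0878])
```

```text
blue [0.4151412  0.00378876 0.007     ]
batt c [ 0.5216995  -0.01582154  0.017     ]
relay foot [ 0.53585369 -0.13590585  0.003     ]
green tabs
units xyz [-4.04 -0.02  0.17]
```

apply_moves([
  {"jaw":0.8,"translation":[-0.7,0,0.05],"yaw":0},
  {"jaw":0.8,"translation":[-0.7,0,0.05],"yaw":0},
  {"jaw":0.8,"translation":[-0.7,0,0.05],"yaw":0},
  {"jaw":0.8,"translation":[-0.7,0,0],"yaw":0},
  {"jaw":0.8,"translation":[-0.7,0,0],"yaw":0},
  {"jaw":0.8,"translation":[-0.5,0,0],"yaw":0},
  {"jaw":0.8,"translation":[0,0,0],"yaw":0},
])

```text
t: 5.88
tool_pos: [0.412, 0.004, 0.0873]
orientation: [0.506, -0.506, 0.494, -0.494]
contact_force: [0.8, -0.3, -0.7]
gripper_width: 0.278
```

Run:
```python
from h import *
rep(); go([0.4125,0.003,.035])
W=cam('wrist'); cv2.imwrite('pics/w6.png',W['color'][:,:,::-1])
S=cam('side'); crop(S,230,190,200,150,4,'s6.png')
```

```text
t 5.8833 p [0.412  0.004  0.0873] x [ 0.024 -1.    -0.001] y [-0.     0.001 -1.   ] z [ 1.     0.024 -0.   ] zyaw deg 1.4 F [ 0.8 -0.3 -0.7] w 0.2782821847706377 j [-0.07 -0.42  1.96  0.    1.6  -0.1 ]
units xyz [0.04 2.09 0.02]
```

View pics/w6.png

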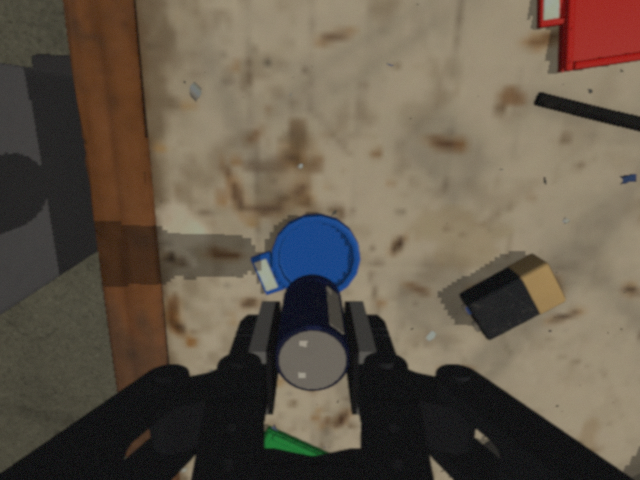

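apply_moves([
  {"jaw":0.8,"translation":[0,0.7,0],"yaw":0},
  {"jaw":0.8,"translation":[0,0.7,0],"yaw":0},
  {"jaw":0.8,"translation":[0,0.4,0],"yaw":0},
  {"jaw":0.8,"translation":[0,0.2,0],"yaw":0},
  {"jaw":0.8,"translation":[0,0.05,0],"yaw":0},
  {"jaw":0.8,"translation":[0,0,0],"yaw":0},
])

```text
t: 6.48
tool_pos: [0.412, 0.0025, 0.0361]
orientation: [-0.505, 0.506, -0.494, 0.494]
contact_force: [-0.1, 0.3, -0.5]
gripper_width: 0.28
```

Run:
```python
from h import *
rep()
W=cam('wrist'); cv2.imwrite('pics/w7.png',W['color'][:,:,::-1])
S=cam('side'); crop(S,230,190,200,150,4,'s7.png')
```

```text
t 6.4833 p [0.412  0.0025 0.0361] x [ 0.022 -1.     0.   ] y [-0. -0. -1.] z [ 1.     0.022 -0.   ] zyaw deg 1.3 F [-0.1  0.3 -0.5] w 0.2804546362095419 j [-0.08 -0.38  2.03 -0.    1.5  -0.1 ]
```

View pics/w7.png

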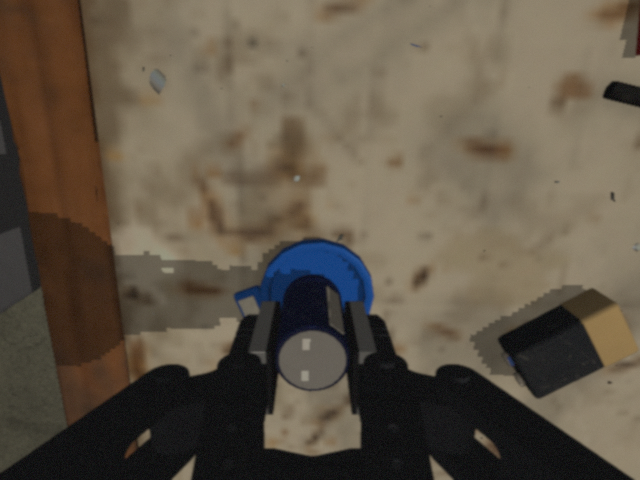

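View pics/s7.png

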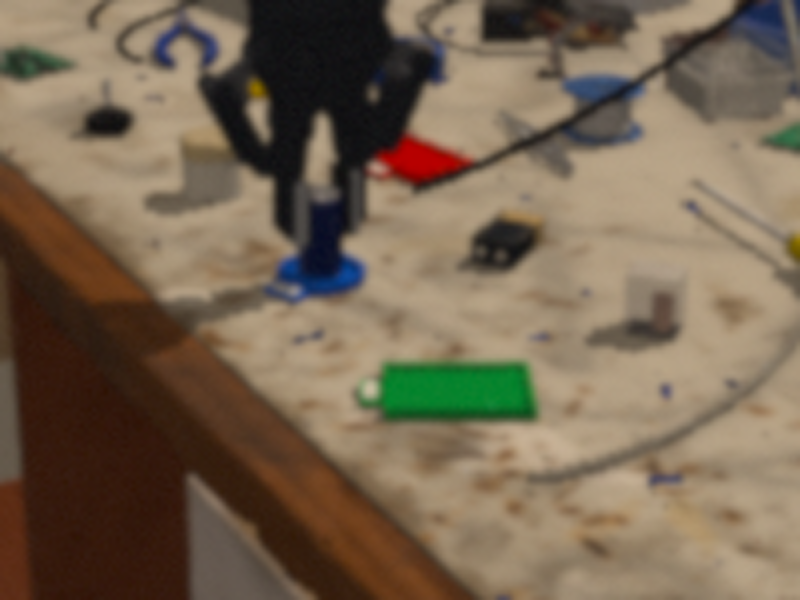

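apply_moves([
  {"jaw":0.8,"translation":[0,0.12,0],"yaw":0},
  {"jaw":0.8,"translation":[0,0,0],"yaw":0},
  {"jaw":0.65,"translation":[0,0,0],"yaw":0},
  {"jaw":0.55,"translation":[0,0,0],"yaw":0},
  {"jaw":0.5,"translation":[0,0,0],"yaw":0},
  {"jaw":0.5,"translation":[0,-0.3,0],"yaw":0},
  {"jaw":0.5,"translation":[0,-0.8,0],"yaw":0},
  {"jaw":0.5,"translation":[0,-1,0],"yaw":0},
])

```text
t: 7.25
tool_pos: [0.4108, 0.0031, 0.0849]
orientation: [-0.505, 0.507, -0.495, 0.493]
contact_force: [1.0, 0.2, -0.2]
gripper_width: 0.498
```

apply_moves([
  {"jaw":0.4,"translation":[0,-1,0],"yaw":0},
  {"jaw":0.4,"translation":[0,-1,0],"yaw":0},
  {"jaw":0.4,"translation":[0,-1,0.5],"yaw":0},
  {"jaw":0.4,"translation":[0,0,0.5],"yaw":0},
  {"jaw":0.4,"translation":[0,0,0],"yaw":0},
])

```text
t: 7.67
tool_pos: [0.439, 0.0035, 0.1632]
orientation: [0.507, -0.505, 0.493, -0.496]
contact_force: [1.0, 0.3, -0.6]
gripper_width: 0.596
```

Run:
```python
from h import *
rep()
W=cam('wrist'); cv2.imwrite('pics/w8.png',W['color'][:,:,::-1])
S=cam('side'); crop(S,230,190,200,150,4,'s8.png')
```

```text
t 7.6667 p [0.439  0.0035 0.1632] x [ 0.023 -1.     0.   ] y [ 0.005 -0.    -1.   ] z [1.    0.023 0.005] zyaw deg 1.3 F [ 1.   0.3 -0.6] w 0.5958140163427581 j [-0.07 -0.36  1.78  0.    1.71 -0.09]
```

View pics/w8.png

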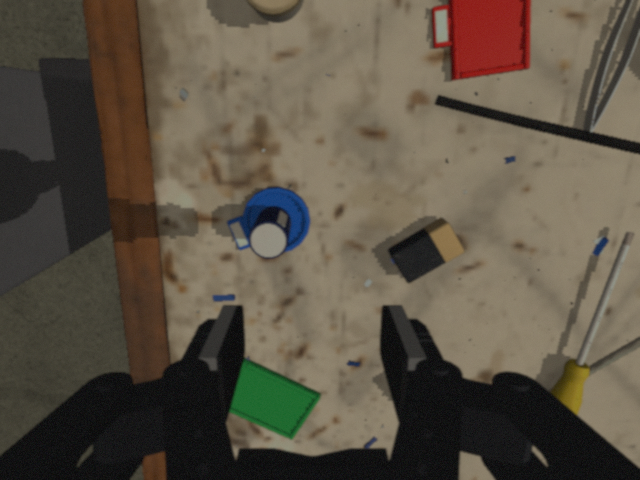

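View pics/s8.png

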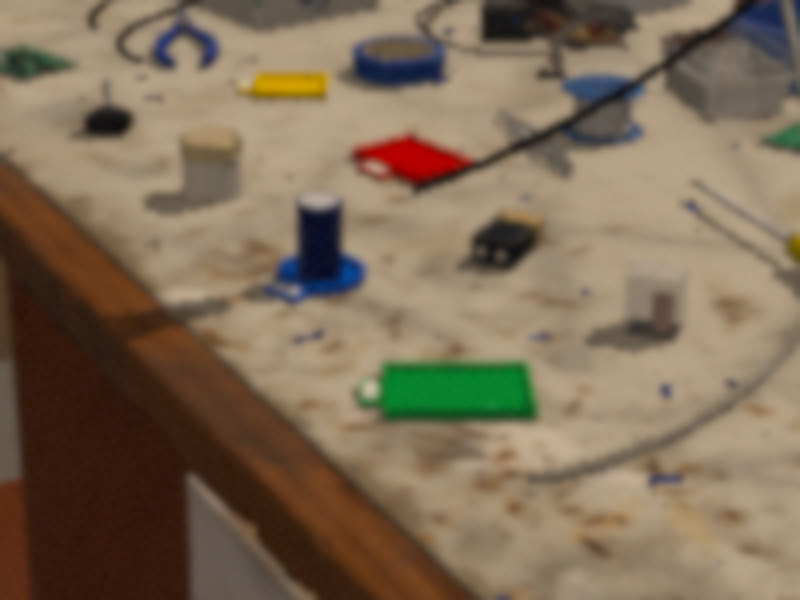

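Run:
```python
from h import *
W=cam('wrist'); crop(W,370,200,110,100,6,'w8b.png'); crop(W,220,350,110,100,6,'w8g.png')
```

```text
(no output)
```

View pics/w8b.png

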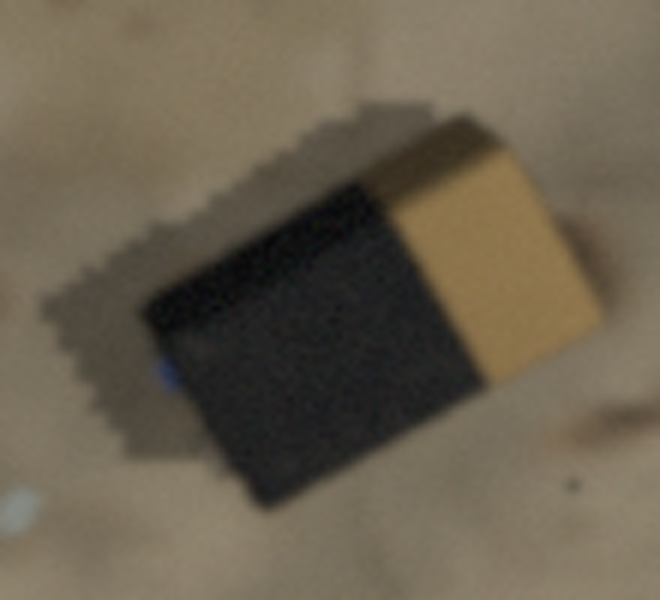

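View pics/w8g.png

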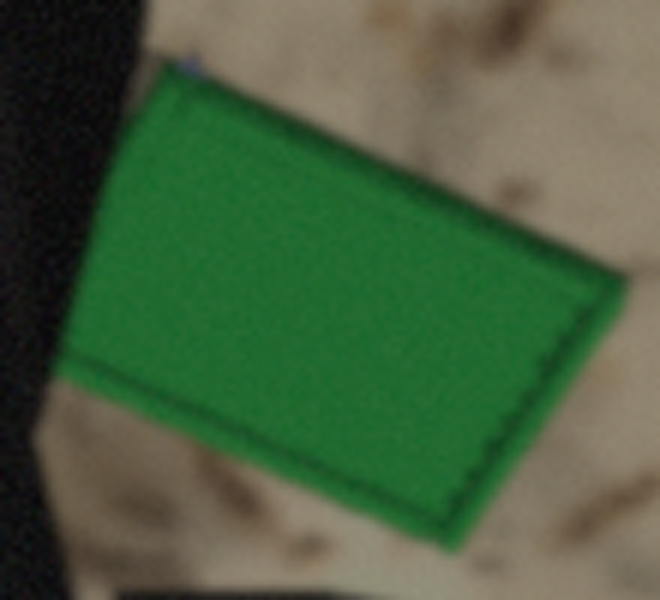

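Run:
```python
from h import *
W=cam('wrist');T=cam('top')
q=[onz(W,370+x/6,200+y/6,.017) for x,y in [(510,152),(602,320),(267,508),(183,345)]]
print(np.round(q,4)); 
def info(q):
    q=np.array(q); print('ctr',q.mean(0).round(4)); 
    for i in range(4):
        d=q[(i+1)%4]-q[i]; print(round(np.linalg.norm(d)*1e3,1),round(float(np.degrees(np.arctan2(d[1],d[0]))),1))
info(q)
t2=lambda x,y,z=.007:onz(T,320+x/4,190+y/4,z)
t1=lambda x,y,z=.007:onz(T,150+x/4,170+y/4,z)
print('green');info([t2(*p) for p in [(316,338),(395,397),(320,510),(237,455)]])
print('red');info([t1(*p) for p in [(404,118),(530,117),(530,208),(404,211)]])
print('yel');info([t1(*p) for p in [(141,63),(204,111),(140,183),(80,130)]])
g=[onz(W,220+x/6,350+y/6,.007) for x,y in [(165,65),(628,282),(455,550)]]; print('green w',np.round(g,4),(g[0]+g[2])/2)
```

```text
[[ 0.5353  0.0077  0.017 ]
 [ 0.5486 -0.0123  0.017 ]
 [ 0.5119 -0.037   0.017 ]
 [ 0.5    -0.0166  0.017 ]]
ctr [ 0.524  -0.0146  0.017 ]
24.0 -56.4
44.2 -146.1
23.6 120.1
42.8 34.5
green
ctr [ 0.4034 -0.1514  0.007 ]
48.2 -120.7
68.4 152.1
48.0 63.4
71.8 -27.8
red
ctr [0.5452 0.1372 0.007 ]
65.9 -82.1
49.9 -171.4
65.1 98.9
51.0 9.6
yel
ctr [0.5458 0.31   0.007 ]
44.2 -120.1
50.1 149.7
44.4 56.5
47.5 -30.5
green w [[ 0.3889 -0.1096  0.007 ]
 [ 0.4511 -0.1422  0.007 ]
 [ 0.428  -0.1879  0.007 ]] [ 0.40846299 -0.14876822  0.007     ]
```

apply_moves([
  {"jaw":0.4,"translation":[0.2,0.5,0.83],"yaw":0},
  {"jaw":0.4,"translation":[0.2,0.5,0.83],"yaw":0},
  {"jaw":0.4,"translation":[0.2,0.5,0.83],"yaw":0},
  {"jaw":0.4,"translation":[0.2,0.5,0.83],"yaw":0},
  {"jaw":0.4,"translation":[0,0,0],"yaw":1},
  {"jaw":0.4,"translation":[0,0,0],"yaw":1},
  {"jaw":0.4,"translation":[0,0,0],"yaw":1},
  {"jaw":0.4,"translation":[0,0,0],"yaw":1},
])

```text
t: 8.58
tool_pos: [0.5196, -0.0146, 0.1095]
orientation: [0.39, -0.391, 0.59, -0.589]
contact_force: [0.6, -0.5, 0.0]
gripper_width: 0.602
```

apply_moves([
  {"jaw":0.4,"translation":[0,0,0],"yaw":1},
  {"jaw":0.4,"translation":[0,0,0],"yaw":1},
  {"jaw":0.4,"translation":[0,0,0],"yaw":1},
  {"jaw":0.4,"translation":[0,0,0],"yaw":1},
  {"jaw":0.4,"translation":[0,0,0],"yaw":1},
  {"jaw":0.4,"translation":[0,0,0],"yaw":0.5},
  {"jaw":0.4,"translation":[0,0,0],"yaw":0},
])

```text
t: 9.17
tool_pos: [0.5196, -0.0145, 0.1099]
orientation: [0.207, -0.208, 0.676, -0.676]
contact_force: [0.1, 0.4, -0.4]
gripper_width: 0.597
```

Run:
```python
from h import *
rep(); go([.5225,-.015,.0175])
W=cam('wrist'); cv2.imwrite('pics/w9.png',W['color'][:,:,::-1])
for z in (.017,): print(proj(W,[.5225,-.015,z]))
p,R,s=tool(); print(proj(W,[p[0],p[1],.017]))
```

```text
t 9.1667 p [ 0.5196 -0.0145  0.1099] x [-0.827 -0.562  0.001] y [-0.001  0.    -1.   ] z [ 0.562 -0.827 -0.001] zyaw deg -55.8 F [ 0.1  0.4 -0.4] w 0.5973652530601712 j [-0.09 -0.11  1.66 -0.    1.59  0.88]
units xyz [-0.09  3.69  0.08]
[313.19651374 250.26087301]
[309.85965066 253.65282296]
```

View pics/w9.png

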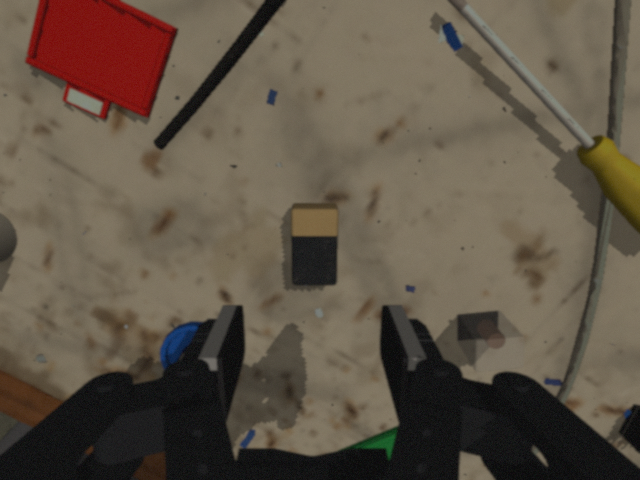

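apply_moves([
  {"jaw":0.4,"translation":[-0.1,0.9,0.08],"yaw":0},
  {"jaw":0.4,"translation":[0,0.9,0],"yaw":0},
  {"jaw":0.4,"translation":[0,0.9,0],"yaw":0},
  {"jaw":0.4,"translation":[0,0.6,0],"yaw":0},
  {"jaw":0.4,"translation":[0,0.3,0],"yaw":0},
  {"jaw":0.4,"translation":[0,0,0],"yaw":0},
])

```text
t: 9.72
tool_pos: [0.5219, -0.0147, 0.0182]
orientation: [0.208, -0.21, 0.676, -0.675]
contact_force: [0.2, 0.4, 0.5]
gripper_width: 0.602
```

Run:
```python
from h import *
rep(); go([.5225,-.015,.0175])
W=cam('wrist'); cv2.imwrite('pics/w10.png',W['color'][:,:,::-1])
```

```text
t 9.7167 p [ 0.5219 -0.0147  0.0182] x [-0.825 -0.565  0.003] y [-0.004  0.    -1.   ] z [ 0.565 -0.825 -0.003] zyaw deg -55.6 F [0.2 0.4 0.5] w 0.6023748874737301 j [-0.09 -0.04  1.76  0.    1.42  0.88]
units xyz [-0.01  0.03  0.02]
```

View pics/w10.png

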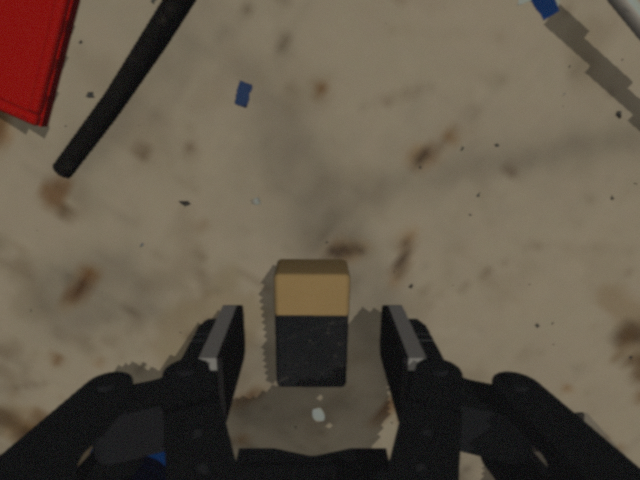

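apply_moves([
  {"jaw":0.6,"translation":[0,0,0],"yaw":0},
  {"jaw":0.8,"translation":[0,0,0],"yaw":0},
  {"jaw":0.8,"translation":[0,0,0],"yaw":0},
  {"jaw":0.8,"translation":[0,0,0],"yaw":0},
  {"jaw":0.8,"translation":[0,0,0],"yaw":0},
], grip_force=30)

```text
t: 10.18
tool_pos: [0.5247, -0.0149, 0.0224]
orientation: [-0.21, 0.208, -0.675, 0.676]
contact_force: [-0.1, 1.5, 6.2]
gripper_width: 0.295
```

apply_moves([
  {"jaw":0.8,"translation":[0,-0.3,0],"yaw":0},
  {"jaw":0.8,"translation":[0,-0.7,0],"yaw":0},
  {"jaw":0.8,"translation":[0,-1,0],"yaw":0},
  {"jaw":0.8,"translation":[0,-1,0],"yaw":0},
  {"jaw":0.8,"translation":[0,0,0],"yaw":0},
])

```text
t: 10.6
tool_pos: [0.5261, -0.015, 0.1018]
orientation: [-0.211, 0.206, -0.674, 0.677]
contact_force: [0.5, -0.9, 0.9]
gripper_width: 0.299
```

Run:
```python
from h import *
rep(); go([.4045,-.1505,.08])
W=cam('wrist'); cv2.imwrite('pics/w11.png',W['color'][:,:,::-1])
```

```text
t 10.6 p [ 0.5261 -0.015   0.1018] x [-0.826 -0.564 -0.007] y [ 0.009 -0.001 -1.   ] z [ 0.564 -0.826  0.005] zyaw deg -55.7 F [ 0.5 -0.9  0.9] w 0.29851908210970546 j [-0.09 -0.1   1.67  0.    1.56  0.88]
units xyz [7.08 0.83 1.73]
```

View pics/w11.png

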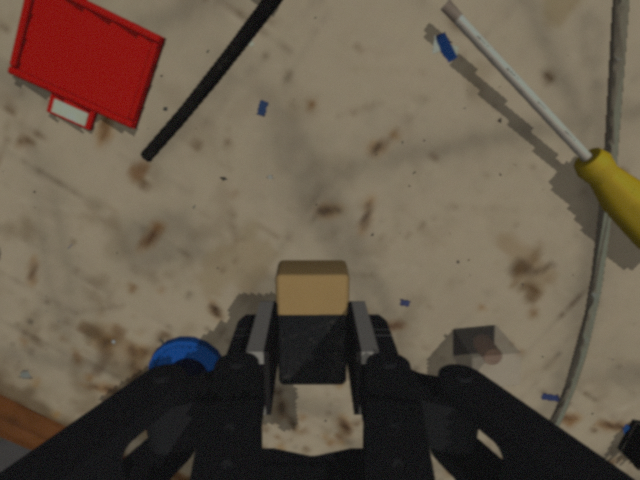

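apply_moves([
  {"jaw":0.8,"translation":[0.85,0,0.2],"yaw":0},
  {"jaw":0.8,"translation":[0.9,0,0.22],"yaw":0},
  {"jaw":0.8,"translation":[0.9,0,0.22],"yaw":0},
  {"jaw":0.8,"translation":[0.9,0,0.22],"yaw":0},
  {"jaw":0.8,"translation":[0.9,0,0.22],"yaw":0},
  {"jaw":0.8,"translation":[0.9,0,0.22],"yaw":0},
  {"jaw":0.8,"translation":[0.9,0,0.22],"yaw":0},
  {"jaw":0.8,"translation":[0.85,0,0.2],"yaw":0},
])

```text
t: 11.32
tool_pos: [0.3997, -0.1509, 0.0942]
orientation: [0.208, -0.209, 0.676, -0.675]
contact_force: [0.5, -0.4, -0.6]
gripper_width: 0.3
```

apply_moves([
  {"jaw":0.8,"translation":[0,0,0],"yaw":1},
  {"jaw":0.8,"translation":[0,0,0],"yaw":1},
  {"jaw":0.8,"translation":[0,0,0],"yaw":1},
  {"jaw":0.8,"translation":[0,0,0],"yaw":1},
  {"jaw":0.8,"translation":[0,0,0],"yaw":1},
  {"jaw":0.8,"translation":[0,0,0],"yaw":1},
  {"jaw":0.8,"translation":[0,0,0],"yaw":1},
  {"jaw":0.8,"translation":[0,0,0],"yaw":1},
])

```text
t: 11.98
tool_pos: [0.4006, -0.1501, 0.0942]
orientation: [-0.087, 0.085, 0.702, -0.702]
contact_force: [-0.1, -0.1, -0.7]
gripper_width: 0.296
```

apply_moves([
  {"jaw":0.8,"translation":[0,0,0],"yaw":1},
  {"jaw":0.8,"translation":[0,0,0],"yaw":1},
  {"jaw":0.8,"translation":[0,0,0],"yaw":0.3},
  {"jaw":0.8,"translation":[0,0,0],"yaw":0},
])

```text
t: 12.32
tool_pos: [0.4006, -0.1501, 0.0943]
orientation: [-0.169, 0.168, 0.687, -0.687]
contact_force: [0.4, -1.0, -1.0]
gripper_width: 0.298
```

Run:
```python
from h import *
rep(); go([.4045,-.1505,.05])
W=cam('wrist'); cv2.imwrite('pics/w12.png',W['color'][:,:,::-1])
T=cam('top'); crop(T,320,190,180,150,4,'t12.png')
```

```text
t 12.3167 p [ 0.4006 -0.1501  0.0943] x [-0.887  0.462  0.002] y [-0.002  0.001 -1.   ] z [-0.462 -0.887  0.   ] zyaw deg -117.5 F [ 0.4 -1.  -1. ] w 0.29784243597099 j [-0.44 -0.37  1.91  0.    1.6   1.61]
units xyz [-0.15  1.77 -0.06]
```

View pics/w12.png

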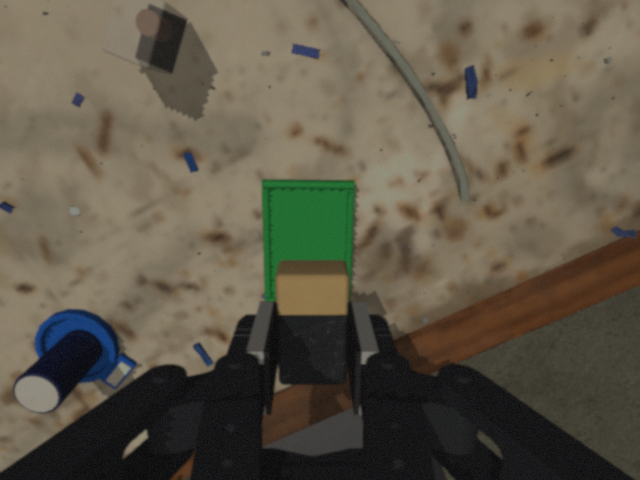

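apply_moves([
  {"jaw":0.8,"translation":[-0.15,0.8,-0.05],"yaw":0},
  {"jaw":0.8,"translation":[0,0.8,0],"yaw":0},
  {"jaw":0.8,"translation":[0,0.6,0],"yaw":0},
  {"jaw":0.8,"translation":[0,0.1,0],"yaw":0},
  {"jaw":0.8,"translation":[0,0,0],"yaw":0},
])

```text
t: 12.83
tool_pos: [0.4042, -0.1506, 0.0367]
orientation: [-0.169, 0.167, 0.687, -0.687]
contact_force: [-0.5, -0.1, 0.0]
gripper_width: 0.299
```

Run:
```python
from h import *
rep(); go([.4045,-.1505,.026])
W=cam('wrist'); cv2.imwrite('pics/w13.png',W['color'][:,:,::-1]); print([proj(W,[.4045,-.1505,z]) for z in (0.03,.006)])
S=cam('side'); crop(S,260,190,200,150,4,'s13.png')
```

```text
t 12.8333 p [ 0.4042 -0.1506  0.0367] x [-0.887  0.461  0.003] y [-0.003  0.001 -1.   ] z [-0.461 -0.887  0.   ] zyaw deg -117.4 F [-0.5 -0.1  0. ] w 0.2993636436048821 j [-0.44 -0.32  1.98  0.    1.49  1.61]
units xyz [-0.01  0.43 -0.01]
[array([311.32236515, 330.8477502 ]), array([311.43565917, 302.50936433])]
```

View pics/w13.png

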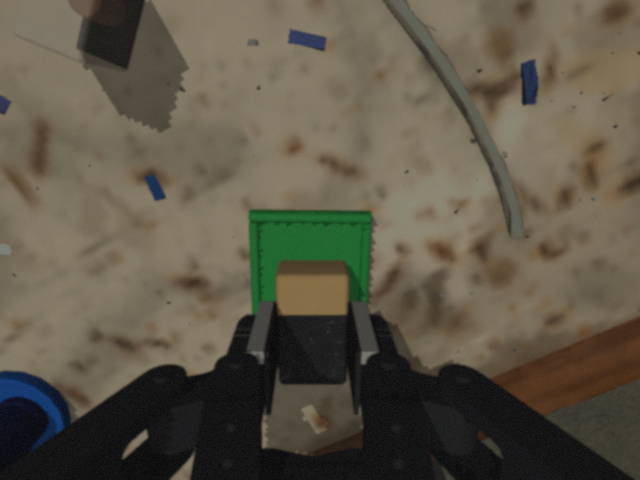

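View pics/s13.png

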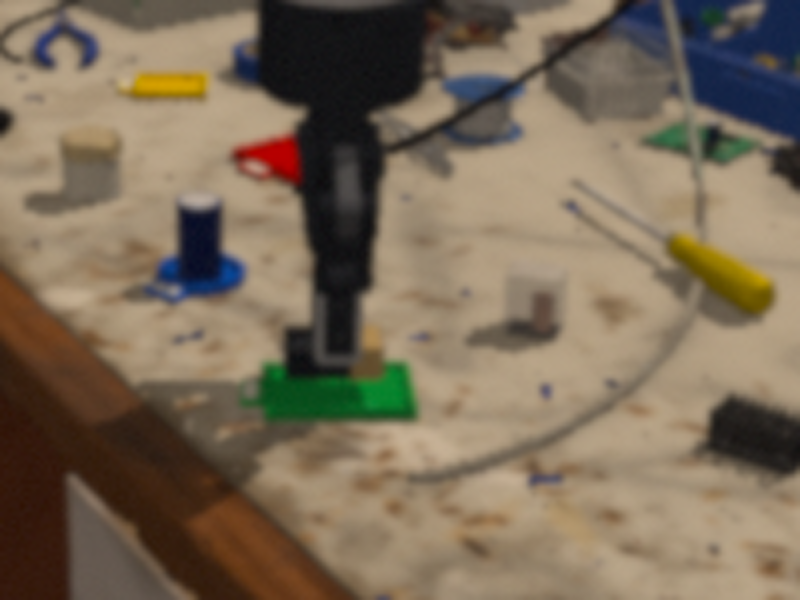

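apply_moves([
  {"jaw":0.8,"translation":[0,0.25,0],"yaw":0},
  {"jaw":0.8,"translation":[0,0.2,0],"yaw":0},
  {"jaw":0.8,"translation":[0,0,0],"yaw":0},
  {"jaw":0.65,"translation":[0,0,0],"yaw":0},
  {"jaw":0.55,"translation":[0,0,0],"yaw":0},
  {"jaw":0.5,"translation":[0,-0.2,0],"yaw":0},
  {"jaw":0.45,"translation":[0,-0.8,0],"yaw":0},
  {"jaw":0.4,"translation":[0,-1,0],"yaw":0},
])

```text
t: 13.6
tool_pos: [0.4039, -0.1504, 0.0758]
orientation: [-0.169, 0.167, 0.687, -0.687]
contact_force: [0.6, -0.1, 0.1]
gripper_width: 0.599
```

apply_moves([
  {"jaw":0.4,"translation":[0,-1,0],"yaw":0},
  {"jaw":0.4,"translation":[-0.8,-0.5,0],"yaw":0},
  {"jaw":0.4,"translation":[-0.8,-0.5,0],"yaw":0},
  {"jaw":0.4,"translation":[0,0,0],"yaw":0},
])

```text
t: 13.93
tool_pos: [0.4437, -0.1711, 0.1306]
orientation: [0.166, -0.17, -0.686, 0.687]
contact_force: [-0.2, 0.8, 0.5]
gripper_width: 0.604
```

Run:
```python
from h import *
rep()
W=cam('wrist'); cv2.imwrite('pics/w14.png',W['color'][:,:,::-1])
S=cam('side'); crop(S,260,190,200,150,4,'s14.png')
T=cam('top'); crop(T,320,190,180,150,4,'t14.png')
```

```text
t 13.9333 p [ 0.4437 -0.1711  0.1306] x [-0.887  0.462 -0.007] y [ 0.006 -0.003 -1.   ] z [-0.462 -0.887 -0.   ] zyaw deg -117.5 F [-0.2  0.8  0.5] w 0.6041105238653582 j [-0.44 -0.25  1.75 -0.    1.63  1.61]
```

View pics/w14.png

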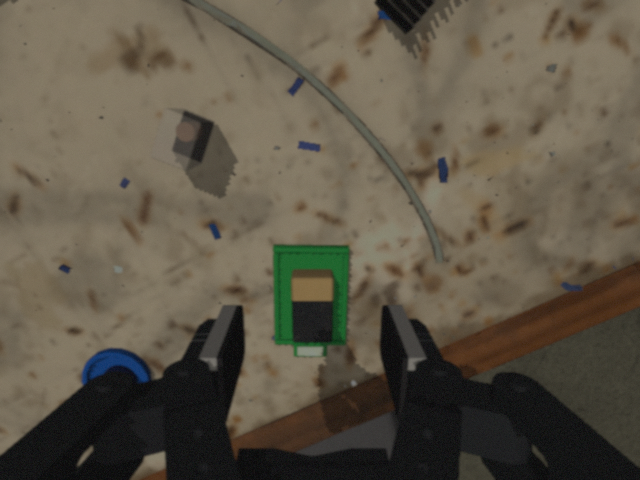

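View pics/s14.png

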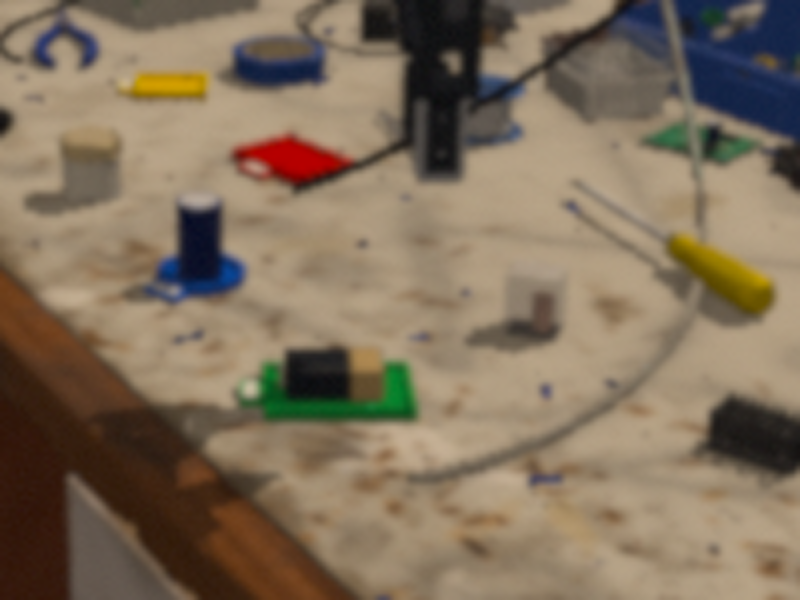

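Run:
```python
from h import *
W=cam('wrist'); crop(W,150,90,110,110,6,'w14r.png')
T=cam('top'); crop(T,375,210,60,50,12,'t14r.png')
print(tri((W,312.5,309),(T,0,0))[0][:0]); print('batt top ctr',onz(W,312.5,309.5,.02))
```

```text
[]
batt top ctr [ 0.40336094 -0.15043594  0.02      ]
```

View pics/w14r.png

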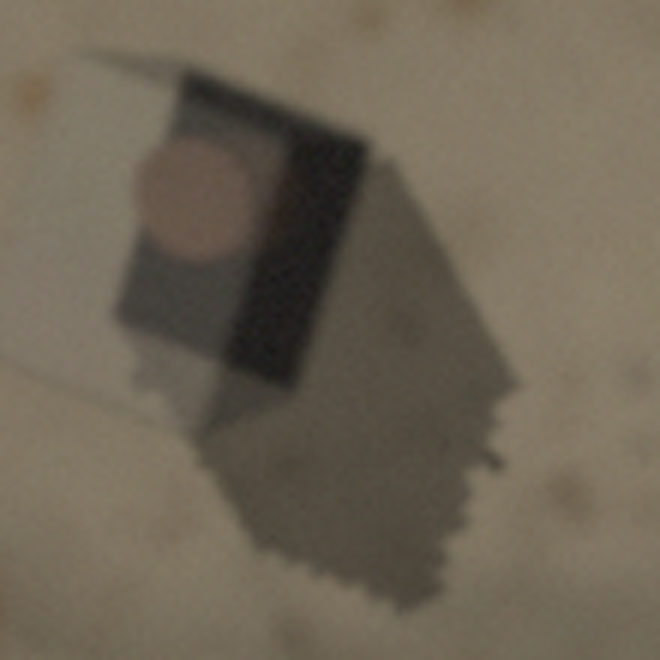

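View pics/t14r.png

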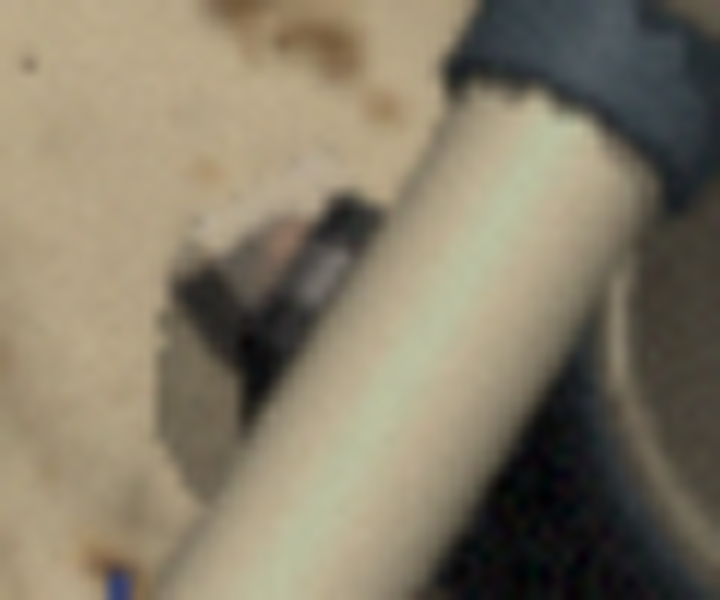

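Run:
```python
from h import *
W=cam('wrist')
def info(q):
    q=np.array(q); print('ctr',q.mean(0).round(4)); 
    for i in range(4):
        d=q[(i+1)%4]-q[i]; print(round(np.linalg.norm(d)*1e3,1),round(float(np.degrees(np.arctan2(d[1],d[0]))),1))
for z in (0,.004): info([onz(W,150+x/6,90+y/6,z) for x,y in [(188,75),(370,140),(295,388),(115,318)]])
print('top outline corners'); print([onz(W,150+x/6,90+y/6,.034).round(4) for x,y in [(75,50),(195,435)]])
```

```text
ctr [ 0.5342 -0.136   0.    ]
18.4 -136.8
25.9 131.2
18.9 41.0
25.1 -49.9
ctr [ 0.5338 -0.1371  0.004 ]
18.1 -136.8
25.5 131.2
18.6 41.0
24.7 -49.9
top outline corners
[array([ 0.5502, -0.1407,  0.034 ]), array([ 0.5182, -0.1321,  0.034 ])]
```

apply_moves([
  {"jaw":0.3,"translation":[-0.65,0.1,-0.72],"yaw":0},
  {"jaw":0.3,"translation":[-0.65,0.1,-0.72],"yaw":0},
  {"jaw":0.3,"translation":[-0.65,0.1,-0.72],"yaw":0},
  {"jaw":0.3,"translation":[-0.6,0.1,-0.72],"yaw":0},
  {"jaw":0.3,"translation":[0,0,0],"yaw":-1},
  {"jaw":0.3,"translation":[0,0,0],"yaw":-1},
  {"jaw":0.3,"translation":[0,0,0],"yaw":-1},
  {"jaw":0.3,"translation":[0,0,0],"yaw":-1},
])

```text
t: 14.9
tool_pos: [0.5298, -0.1346, 0.116]
orientation: [-0.02, 0.019, 0.707, -0.707]
contact_force: [-0.1, 0.1, 0.4]
gripper_width: 0.703
```

apply_moves([
  {"jaw":0.3,"translation":[0,0,0],"yaw":-1},
  {"jaw":0.3,"translation":[0,0,0],"yaw":-1},
  {"jaw":0.3,"translation":[0,0,0],"yaw":-1},
  {"jaw":0.3,"translation":[0,0,0],"yaw":-1},
  {"jaw":0.3,"translation":[0,0,0],"yaw":-1},
  {"jaw":0.3,"translation":[0,0,0],"yaw":-1},
  {"jaw":0.3,"translation":[0,0,0],"yaw":-1},
  {"jaw":0.3,"translation":[0,0,0],"yaw":-0.3},
])

```text
t: 15.57
tool_pos: [0.5296, -0.1347, 0.1162]
orientation: [0.245, -0.246, 0.663, -0.663]
contact_force: [-0.4, -0.1, -0.2]
gripper_width: 0.7
```

Run:
```python
from h import *
rep(); go([.533,-.1365,.02])
W=cam('wrist'); cv2.imwrite('pics/w15.png',W['color'][:,:,::-1]); p,R,s=tool()
print([proj(W,[p[0],p[1],z]) for z in (0.002,.034)])
```

```text
t 15.5667 p [ 0.5296 -0.1347  0.1162] x [-0.759 -0.651  0.001] y [-0.001  0.    -1.   ] z [ 0.651 -0.759 -0.001] zyaw deg -49.4 F [-0.4 -0.1 -0.2] w 0.7004264870473528 j [-0.31 -0.04  1.59  0.    1.6   0.55]
units xyz [-0.06  3.85  0.14]
[array([309.82420661, 242.31734609]), array([309.50801221, 259.97495055])]
```

View pics/w15.png

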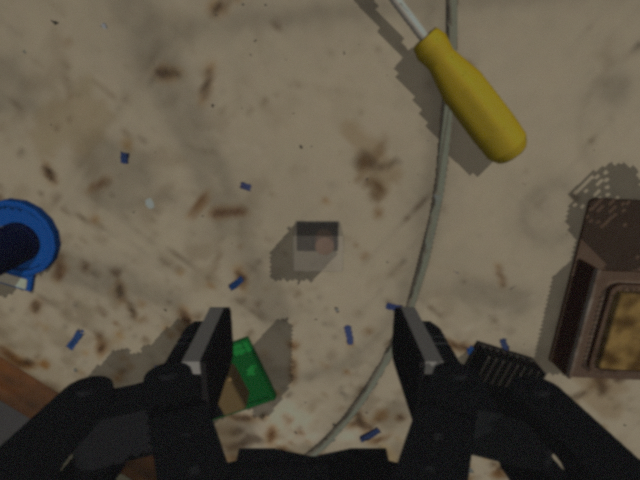

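apply_moves([
  {"jaw":0.4,"translation":[-0.06,0.9,0.16],"yaw":0},
  {"jaw":0.4,"translation":[0,0.9,0],"yaw":0},
  {"jaw":0.4,"translation":[0,0.9,0],"yaw":0},
  {"jaw":0.4,"translation":[0,0.7,0],"yaw":0},
  {"jaw":0.4,"translation":[0,0.4,0],"yaw":0},
  {"jaw":0.4,"translation":[0,0,0],"yaw":0},
])

```text
t: 16.12
tool_pos: [0.532, -0.1364, 0.0186]
orientation: [0.242, -0.245, 0.665, -0.663]
contact_force: [-0.4, -0.5, -0.5]
gripper_width: 0.603
```

Run:
```python
from h import *
rep()
W=cam('wrist'); cv2.imwrite('pics/w16.png',W['color'][:,:,::-1]); p,R,s=tool()
```

```text
t 16.1167 p [ 0.532  -0.1364  0.0186] x [-0.763 -0.646  0.003] y [-0.005  0.002 -1.   ] z [ 0.646 -0.763 -0.005] zyaw deg -49.7 F [-0.4 -0.5 -0.5] w 0.6028144481858558 j [-0.31  0.03  1.69  0.    1.42  0.55]
```

View pics/w16.png

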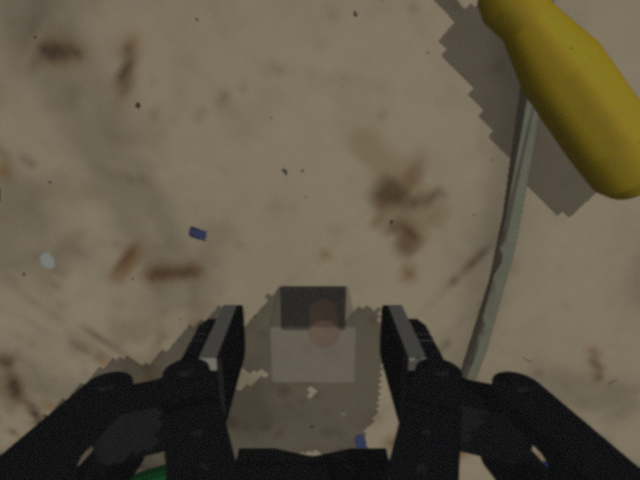

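Relay centred between the pads (about (313, 335)) and square to them. Close and lift.

apply_moves([
  {"jaw":0.6,"translation":[0,0,0],"yaw":0},
  {"jaw":0.8,"translation":[0,0,0],"yaw":0},
  {"jaw":0.8,"translation":[0,0,0],"yaw":0},
  {"jaw":0.8,"translation":[0,0,0],"yaw":0},
  {"jaw":0.8,"translation":[0,0,0],"yaw":0},
  {"jaw":0.8,"translation":[0,0,0],"yaw":0},
], grip_force=30)

```text
t: 16.67
tool_pos: [0.5352, -0.1375, 0.0237]
orientation: [-0.245, 0.243, -0.663, 0.665]
contact_force: [-1.1, 0.1, 5.6]
gripper_width: 0.321
```

apply_moves([
  {"jaw":0.8,"translation":[0,-0.3,0],"yaw":0},
  {"jaw":0.8,"translation":[0,-0.7,0],"yaw":0},
  {"jaw":0.8,"translation":[0,-1,0],"yaw":0},
  {"jaw":0.8,"translation":[0,-1,0],"yaw":0},
  {"jaw":0.8,"translation":[0,-1,0],"yaw":0},
  {"jaw":0.8,"translation":[0,0,0],"yaw":0},
])

```text
t: 17.17
tool_pos: [0.5364, -0.1378, 0.1286]
orientation: [-0.246, 0.241, -0.662, 0.666]
contact_force: [1.0, 0.1, 1.3]
gripper_width: 0.317
```

Run:
```python
from h import *
rep(); go([.5455,.31,.13])
W=cam('wrist'); cv2.imwrite('pics/w17.png',W['color'][:,:,::-1]); p,R,s=tool()
```

```text
t 17.1667 p [ 0.5364 -0.1378  0.1286] x [-0.763 -0.647 -0.005] y [ 0.009 -0.003 -1.   ] z [ 0.647 -0.763  0.008] zyaw deg -49.7 F [1.  0.1 1.3] w 0.31661183841978596 j [-0.31 -0.03  1.56 -0.    1.61  0.55]
units xyz [-11.87  -0.11 -13.42]
```

View pics/w17.png

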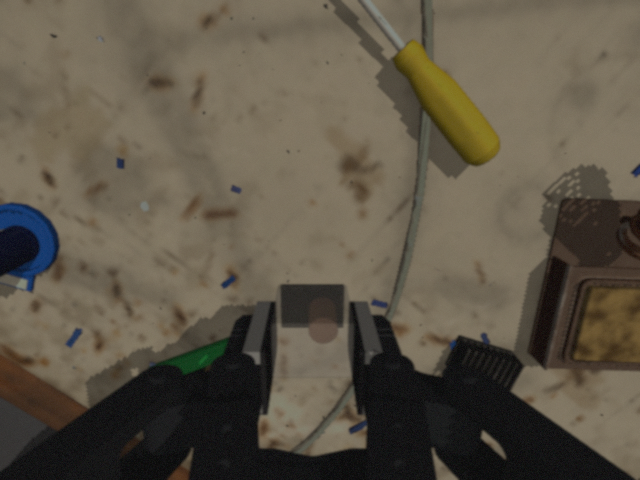

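apply_moves([
  {"jaw":0.8,"translation":[-0.4,0,-0.45],"yaw":0},
  {"jaw":0.8,"translation":[-0.75,0,-0.85],"yaw":0},
  {"jaw":0.8,"translation":[-0.75,0,-0.85],"yaw":0},
  {"jaw":0.8,"translation":[-0.75,0,-0.85],"yaw":0},
  {"jaw":0.8,"translation":[-0.75,0,-0.85],"yaw":0},
  {"jaw":0.8,"translation":[-0.75,0,-0.85],"yaw":0},
  {"jaw":0.8,"translation":[-0.75,0,-0.85],"yaw":0},
  {"jaw":0.8,"translation":[-0.75,0,-0.85],"yaw":0},
])

```text
t: 17.88
tool_pos: [0.5374, 0.0775, 0.1203]
orientation: [0.243, -0.244, 0.664, -0.664]
contact_force: [0.3, -0.1, -0.0]
gripper_width: 0.324
```

apply_moves([
  {"jaw":0.8,"translation":[-0.75,0,-0.85],"yaw":0},
  {"jaw":0.8,"translation":[-0.75,0,-0.85],"yaw":0},
  {"jaw":0.8,"translation":[-0.75,0,-0.85],"yaw":0},
  {"jaw":0.8,"translation":[-0.75,0,-0.85],"yaw":0},
  {"jaw":0.8,"translation":[-0.6,0,-0.7],"yaw":0},
  {"jaw":0.8,"translation":[-0.4,0,-0.5],"yaw":0},
  {"jaw":0.8,"translation":[-0.2,0,-0.2],"yaw":0},
  {"jaw":0.8,"translation":[0,0,0],"yaw":0},
])

```text
t: 18.55
tool_pos: [0.54, 0.2367, 0.1204]
orientation: [0.244, -0.245, 0.664, -0.663]
contact_force: [0.5, -0.8, -0.1]
gripper_width: 0.318
```

Run:
```python
from h import *
rep(); go([.5455,.31,.13])
W=cam('wrist'); cv2.imwrite('pics/w18.png',W['color'][:,:,::-1]); p,R,s=tool()
```

```text
t 18.55 p [0.54   0.2367 0.1204] x [-0.761 -0.648  0.002] y [-0.002 -0.001 -1.   ] z [ 0.648 -0.761 -0.001] zyaw deg -49.6 F [ 0.5 -0.8 -0.1] w 0.31772190569157344 j [0.36 0.08 1.46 0.   1.61 1.22]
units xyz [-2.07 -0.39 -2.09]
```

View pics/w18.png

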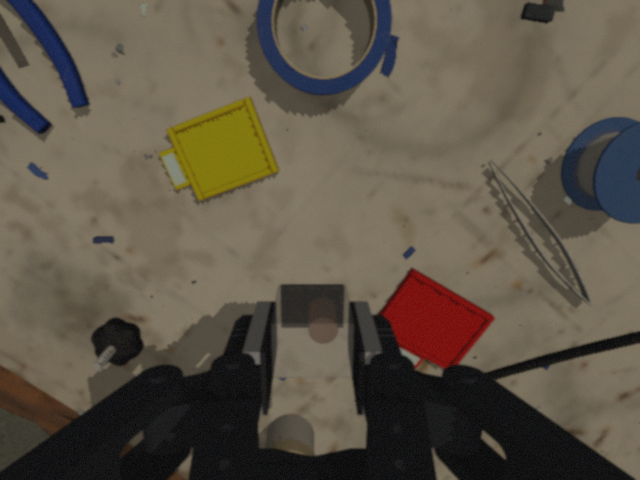

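Run:
```python
from h import *
W=cam('wrist')
q=np.array([onz(W,*p,.007) for p in [(168,130),(250,98),(277,173),(201,200)]]); print(q.round(4),q.mean(0).round(4))
for i in range(4):
    d=q[(i+1)%4]-q[i]; print(round(np.linalg.norm(d)*1e3,1),round(float(np.degrees(np.arctan2(d[1],d[0]))),1))
```

```text
[[0.5393 0.3408 0.007 ]
 [0.5833 0.3157 0.007 ]
 [0.5606 0.278  0.007 ]
 [0.5184 0.3026 0.007 ]] [0.5504 0.3093 0.007 ]
50.6 -29.7
44.0 -121.1
48.8 149.7
43.5 61.3
```

apply_moves([
  {"jaw":0.8,"translation":[-0.6,0,-0.6],"yaw":0},
  {"jaw":0.8,"translation":[-0.7,0,-0.7],"yaw":0},
  {"jaw":0.8,"translation":[-0.5,0,-0.5],"yaw":0},
  {"jaw":0.8,"translation":[-0.27,0,-0.29],"yaw":0},
  {"jaw":0.8,"translation":[0,0,0],"yaw":-1},
  {"jaw":0.8,"translation":[0,0,0],"yaw":-1},
  {"jaw":0.8,"translation":[0,0,0],"yaw":-1},
  {"jaw":0.8,"translation":[0,0,0],"yaw":-0.2},
])

```text
t: 19.32
tool_pos: [0.5467, 0.3077, 0.1216]
orientation: [-0.352, 0.352, -0.613, 0.614]
contact_force: [-0.0, 0.5, -0.5]
gripper_width: 0.322
```

Run:
```python
from h import *
rep(); go([.5455,.31,.06])
W=cam('wrist'); cv2.imwrite('pics/w19.png',W['color'][:,:,::-1]); p,R,s=tool(); print(proj(W,[p[0],p[1],.005]))
```

```text
t 19.3167 p [0.5467 0.3077 0.1216] x [-0.505 -0.863  0.001] y [-0.    -0.001 -1.   ] z [ 0.863 -0.505  0.   ] zyaw deg -30.3 F [-0.   0.5 -0.5] w 0.3223599951681368 j [ 0.46  0.17  1.35 -0.    1.61  0.99]
units xyz [-0.06  2.47 -0.09]
[309.3123963 240.1734624]
```

View pics/w19.png

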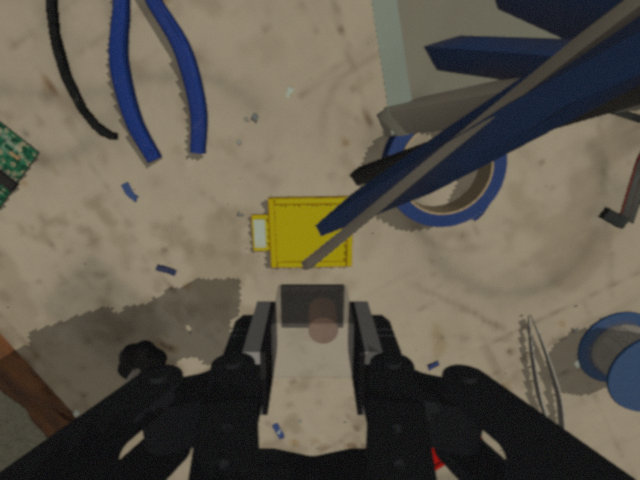

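Run:
```python
from h import *
T=cam('top'); crop(T,80,20,200,150,4,'t19.png')
S=cam('side'); crop(S,220,70,200,150,4,'s19.png')
W=cam('wrist'); print('wristcam',-W['view'][:3,:3].T@W['view'][:3,3])
```

```text
wristcam [0.58741372 0.37409558 0.25344472]
```

View pics/t19.png

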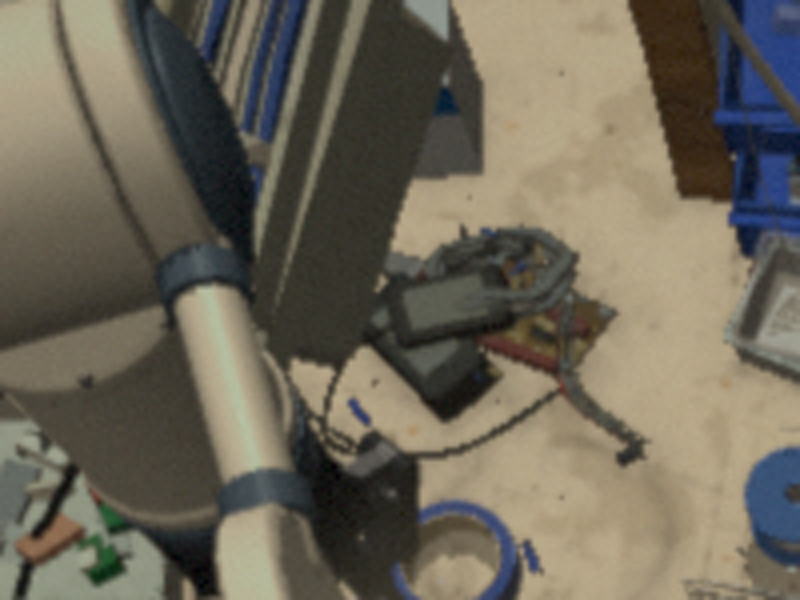

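View pics/s19.png

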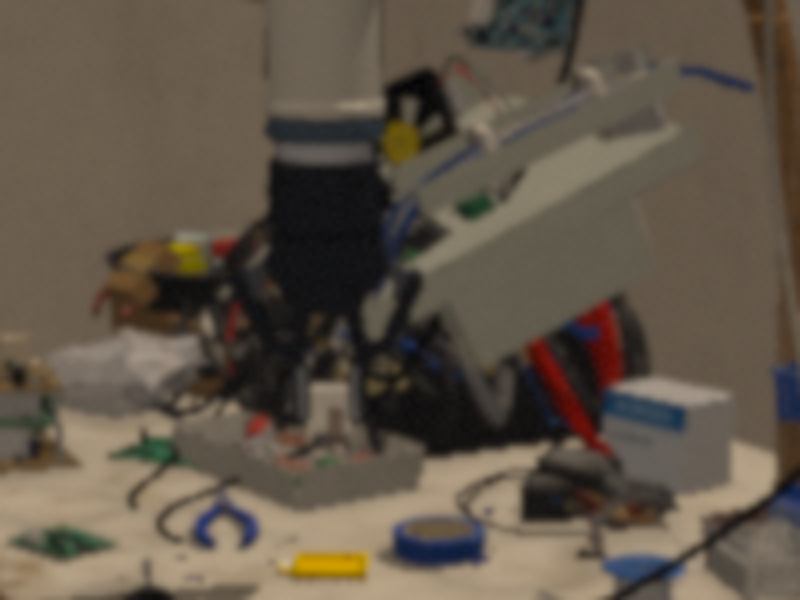

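Run:
```python
import cv2
i=cv2.imread('pics/top0.png')[60:180,80:240]; cv2.imwrite('pics/t0c.png',cv2.resize(i,None,fx=5,fy=5,interpolation=cv2.INTER_CUBIC))
i=cv2.imread('pics/side0.png')[60:210,220:420]; cv2.imwrite('pics/s0c.png',cv2.resize(i,None,fx=4,fy=4,interpolation=cv2.INTER_CUBIC))
i=cv2.imread('pics/w18.png')
```

```text
(no output)
```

View pics/t0c.png

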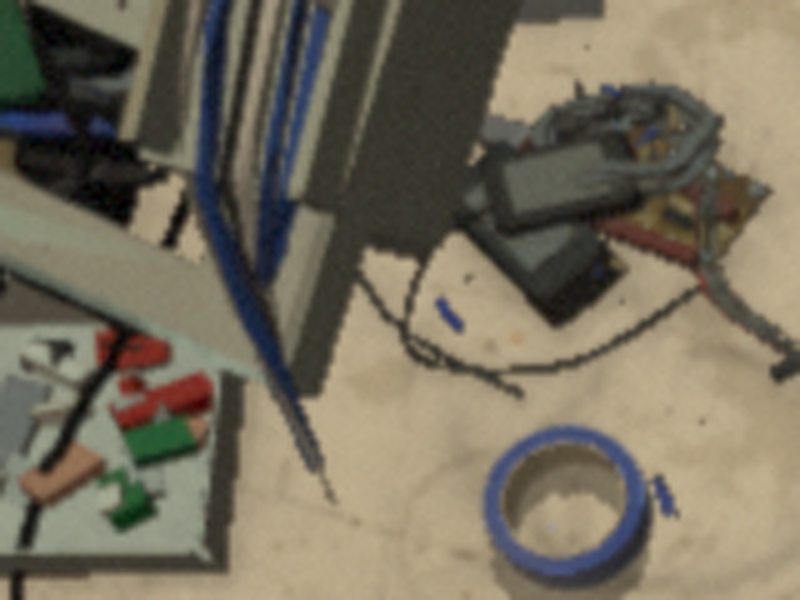

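View pics/s0c.png

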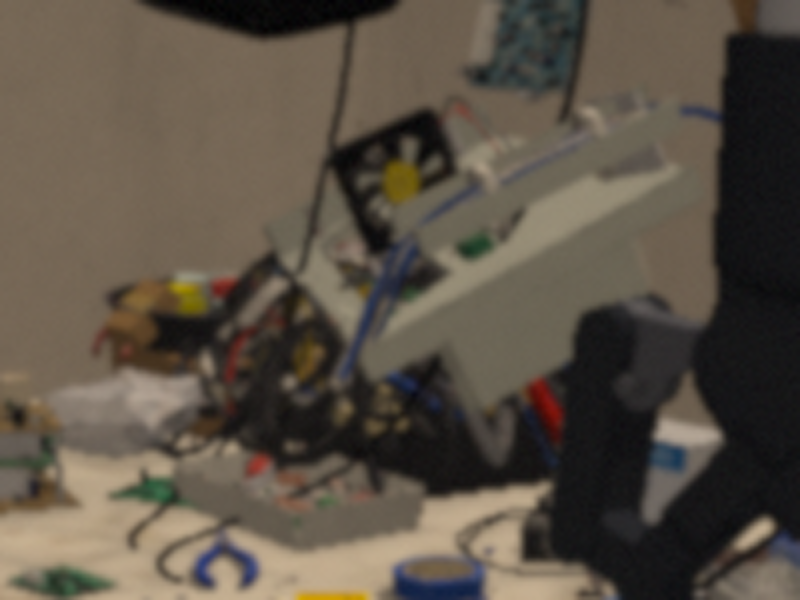

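Run:
```python
from h import *
T=cam('top');S=cam('side');W=cam('wrist')
print('tip tops-side',tri((T,80+330/5,60+495/5),(S,220+343/4,60+380/4)))
print('blue end',tri((T,80+315/5,60+465/5),(S,220+345/4,60+372/4)), tri((T,80+315/5,60+465/5),(W,320,230)))
print('tip T-W',tri((T,80+333/5,60+500/5),(W,306,264)))
print('mid T-S',tri((T,80+262/5,60+280/5),(S,220+395/4,60+250/4)))
print('chassis corner',tri((T,80+300/5,60+390/5),(S,220+370/4,60+370/4)))
print('chassis bot R',tri((T,80+410/5,60+255/5),(S,220+490/4,60+465/4)))
```

```text
tip tops-side (array([0.56999466, 0.34149443, 0.15498617]), [np.float64(0.004137535703834991), np.float64(0.004137535703834808)])
blue end (array([0.57710743, 0.3481044 , 0.15917513]), [np.float64(0.0021898346263029907), np.float64(0.002189834626303094)]) (array([0.57532982, 0.34983564, 0.15754508]), [np.float64(0.00042215246031234826), np.float64(0.0004221524603124447)])
tip T-W (array([0.56603154, 0.34270468, 0.15149635]), [np.float64(0.0004638126422908882), np.float64(0.0004638126422909862)])
mid T-S (array([0.6080134 , 0.33915305, 0.24124831]), [np.float64(0.006192095657119149), np.float64(0.006192095657119062)])
chassis corner (array([0.60565929, 0.3621985 , 0.15584086]), [np.float64(0.000948856098283026), np.float64(0.0009488560982831057)])
chassis bot R (array([0.71218189, 0.37285144, 0.07123764]), [np.float64(0.002637432172615253), np.float64(0.0026374321726151803)])
```

apply_moves([
  {"jaw":0.8,"translation":[0.6,0,0],"yaw":0},
  {"jaw":0.8,"translation":[0.9,0,0],"yaw":0},
  {"jaw":0.8,"translation":[0.9,0,0],"yaw":0},
  {"jaw":0.8,"translation":[0.7,0,0],"yaw":0},
  {"jaw":0.8,"translation":[0.4,0,0],"yaw":-0.5},
  {"jaw":0.8,"translation":[0,0,0],"yaw":-1},
  {"jaw":0.8,"translation":[0,0,0],"yaw":-1},
  {"jaw":0.8,"translation":[0,0,0],"yaw":-1},
])

```text
t: 20.33
tool_pos: [0.502, 0.2333, 0.1221]
orientation: [-0.458, 0.458, -0.539, 0.539]
contact_force: [-0.7, -0.5, -0.5]
gripper_width: 0.323
```

apply_moves([
  {"jaw":0.8,"translation":[0,0,0],"yaw":-1},
  {"jaw":0.8,"translation":[0,0,0],"yaw":-1},
  {"jaw":0.8,"translation":[0,0,0],"yaw":-1},
  {"jaw":0.8,"translation":[0,0,0],"yaw":-1},
  {"jaw":0.8,"translation":[0,0,0],"yaw":-1},
  {"jaw":0.8,"translation":[0,0,0],"yaw":-1},
  {"jaw":0.8,"translation":[0,0,0],"yaw":-1},
  {"jaw":0.8,"translation":[0,0,0],"yaw":-1},
])

```text
t: 21.0
tool_pos: [0.502, 0.2336, 0.1218]
orientation: [0.638, -0.638, 0.306, -0.306]
contact_force: [-0.6, 0.0, -1.2]
gripper_width: 0.322
```

apply_moves([
  {"jaw":0.8,"translation":[0,0,0],"yaw":-1},
  {"jaw":0.8,"translation":[0,0,0],"yaw":-1},
  {"jaw":0.8,"translation":[0,0,0],"yaw":-1},
  {"jaw":0.8,"translation":[0,0,0],"yaw":-1},
  {"jaw":0.8,"translation":[0,0,0],"yaw":-1},
  {"jaw":0.8,"translation":[0,0,0],"yaw":-1},
  {"jaw":0.8,"translation":[0,0,0],"yaw":-1},
  {"jaw":0.8,"translation":[0,0,0],"yaw":-1},
])

```text
t: 21.67
tool_pos: [0.502, 0.2336, 0.1219]
orientation: [-0.707, 0.707, -0.02, 0.02]
contact_force: [0.1, 0.7, -0.6]
gripper_width: 0.323
```

apply_moves([
  {"jaw":0.8,"translation":[0,0,0],"yaw":-1},
  {"jaw":0.8,"translation":[0,0,0],"yaw":-1},
  {"jaw":0.8,"translation":[0,0,0],"yaw":-1},
  {"jaw":0.8,"translation":[0,0,0],"yaw":-1},
  {"jaw":0.8,"translation":[0,0,0],"yaw":-1},
  {"jaw":0.8,"translation":[0,0,0],"yaw":-1},
  {"jaw":0.8,"translation":[0,0,0],"yaw":-1},
  {"jaw":0.8,"translation":[0,0,0],"yaw":-1},
])

```text
t: 22.33
tool_pos: [0.502, 0.2336, 0.1219]
orientation: [-0.654, 0.654, 0.269, -0.269]
contact_force: [-0.2, -0.5, -0.2]
gripper_width: 0.32
```

Run:
```python
from h import *
rep(); go([.5425,.305,.06])
W=cam('wrist'); cv2.imwrite('pics/w20.png',W['color'][:,:,::-1])
S=cam('side'); cv2.imwrite('pics/s20.png',S['color'][:,:,::-1])
```

```text
t 22.3333 p [0.502  0.2336 0.1219] x [0.71  0.704 0.   ] y [ 0. -0. -1.] z [-0.704  0.71  -0.   ] zyaw deg 134.8 F [-0.2 -0.5 -0.2] w 0.3202677812902845 j [ 0.37 -0.02  1.56 -0.    1.6  -1.98]
units xyz [3.16 2.47 0.89]
```

View pics/w20.png

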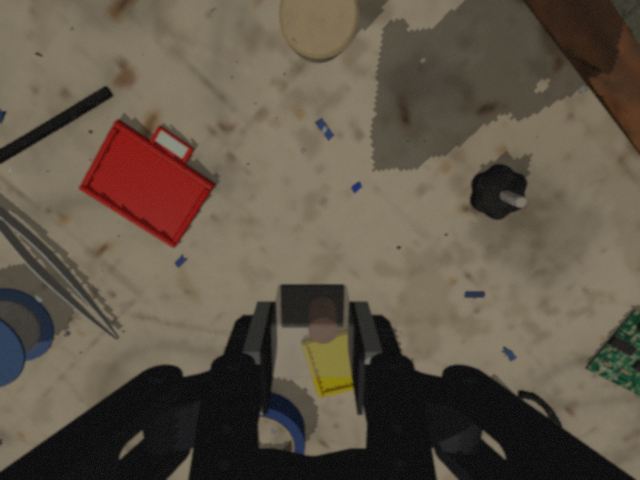

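View pics/s20.png

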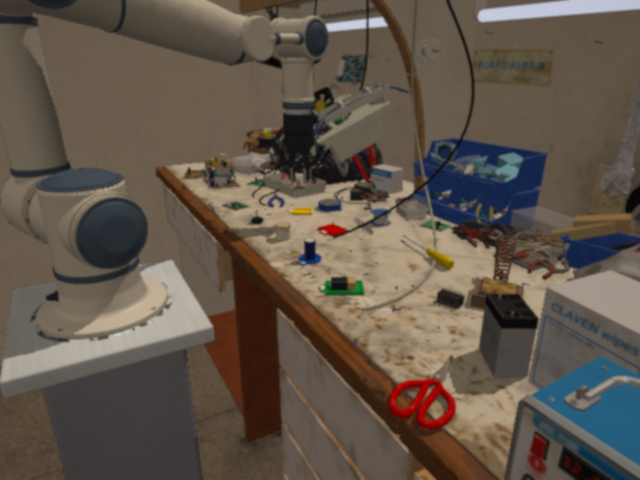

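apply_moves([
  {"jaw":0.8,"translation":[0,0,0],"yaw":-1},
  {"jaw":0.8,"translation":[0,0,0],"yaw":-1},
  {"jaw":0.8,"translation":[0,0,0],"yaw":-0.5},
  {"jaw":0.8,"translation":[0,0,0],"yaw":0},
])

```text
t: 22.77
tool_pos: [0.502, 0.2336, 0.1218]
orientation: [-0.614, 0.614, 0.35, -0.35]
contact_force: [-0.0, 0.2, 0.1]
gripper_width: 0.32
```

Run:
```python
from h import *
rep(); go([.5425,.305,.12])
W=cam('wrist'); cv2.imwrite('pics/w21.png',W['color'][:,:,::-1])
p,R,s=tool()
for n,q in {'tip':(.567,.342,.152),'b':(.577,.349,.159),'c':(.608,.339,.241)}.items(): print(n,(R.T@(np.array(q)-[.5425,.305,.027])).round(4))
```

```text
t 22.7667 p [0.502  0.2336 0.1218] x [0.509 0.861 0.   ] y [ 0.  0. -1.] z [-0.861  0.509 -0.   ] zyaw deg 149.4 F [-0.   0.2  0.1] w 0.32001459178454733 j [ 0.37 -0.02  1.56 -0.    1.6  -2.23]
units xyz [3.28 0.07 0.06]
tip [ 0.0443 -0.125  -0.0022]
b [ 0.0555 -0.132  -0.0072]
c [ 0.0627 -0.214  -0.0389]
```

View pics/w21.png

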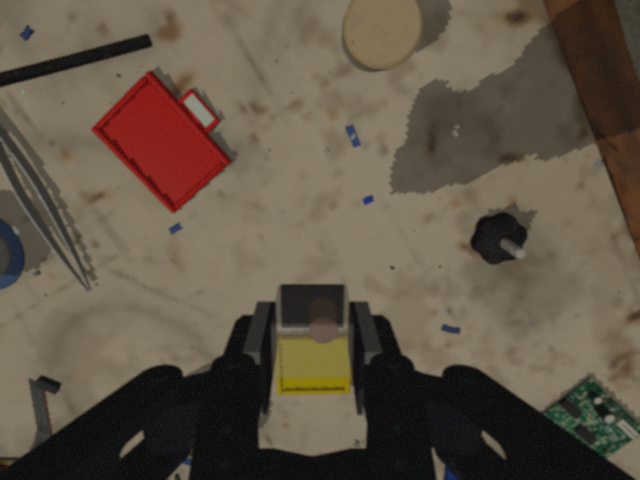

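apply_moves([
  {"jaw":0.8,"translation":[0.6,0,0],"yaw":0},
  {"jaw":0.8,"translation":[0.9,0,0],"yaw":0},
  {"jaw":0.8,"translation":[0.8,0,0.03],"yaw":0},
  {"jaw":0.8,"translation":[0.6,0,0.03],"yaw":0},
  {"jaw":0.8,"translation":[0.45,0,0],"yaw":0},
  {"jaw":0.8,"translation":[0,0,0],"yaw":0},
])

```text
t: 23.32
tool_pos: [0.5436, 0.3081, 0.1213]
orientation: [0.615, -0.614, -0.35, 0.35]
contact_force: [-0.0, -0.8, -0.3]
gripper_width: 0.321
```

Run:
```python
from h import *
rep(); go([.5432,.3063,.027])
W=cam('wrist'); cv2.imwrite('pics/w22.png',W['color'][:,:,::-1])
S=cam('side'); crop(S,220,120,160,120,5,'s22.png')
```

```text
t 23.3167 p [0.5436 0.3081 0.1213] x [0.51 0.86 0.  ] y [-0.  0. -1.] z [-0.86  0.51  0.  ] zyaw deg 149.4 F [-0.  -0.8 -0.3] w 0.3214329934529403 j [ 0.46  0.17  1.36  0.    1.61 -2.15]
units xyz [-0.07  3.77 -0.02]
```

View pics/s22.png

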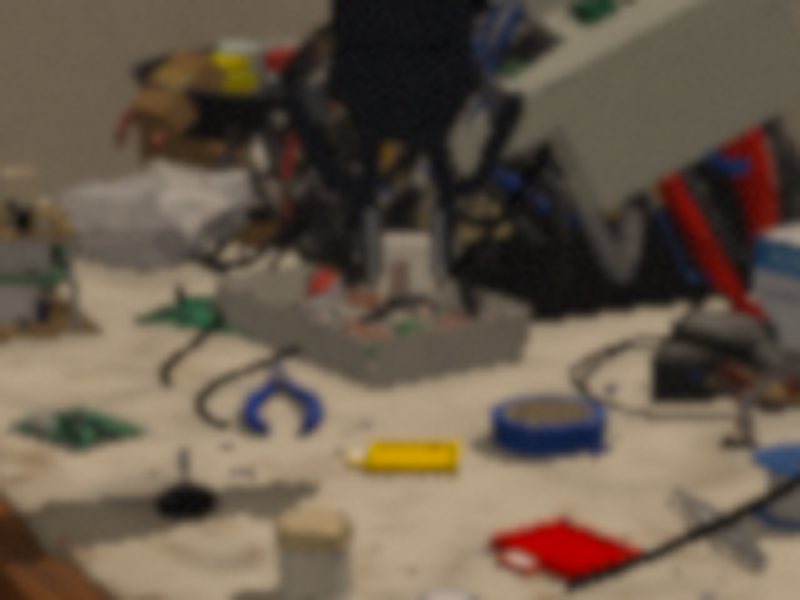

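View pics/w22.png

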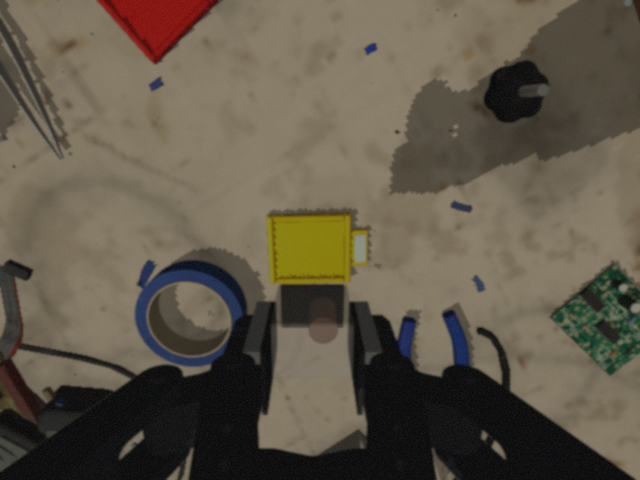

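apply_moves([
  {"jaw":0.8,"translation":[-0.06,0.5,0],"yaw":0},
  {"jaw":0.8,"translation":[0,0.5,0],"yaw":0},
  {"jaw":0.8,"translation":[0,0.4,0],"yaw":0},
  {"jaw":0.8,"translation":[0,0,0],"yaw":0},
])

```text
t: 23.75
tool_pos: [0.5406, 0.3039, 0.0823]
orientation: [0.614, -0.614, -0.348, 0.353]
contact_force: [-1.0, 0.2, -1.2]
gripper_width: 0.322
```

apply_moves([
  {"jaw":0.8,"translation":[0,0.4,0],"yaw":0},
  {"jaw":0.8,"translation":[0,0.4,0],"yaw":0},
  {"jaw":0.8,"translation":[0,0.2,0],"yaw":0},
  {"jaw":0.8,"translation":[0,0,0],"yaw":0},
])

```text
t: 24.08
tool_pos: [0.5416, 0.3048, 0.0596]
orientation: [0.614, -0.614, -0.35, 0.352]
contact_force: [-1.1, 0.5, 0.3]
gripper_width: 0.32
```

Run:
```python
from h import *
rep(); go([.5432,.3068,.027])
W=cam('wrist'); cv2.imwrite('pics/w23.png',W['color'][:,:,::-1])
S=cam('side'); crop(S,220,120,160,120,5,'s23.png')
```

```text
t 24.0833 p [0.5416 0.3048 0.0596] x [ 0.507  0.862 -0.003] y [-0.003 -0.001 -1.   ] z [-0.862  0.507  0.002] zyaw deg 149.5 F [-1.1  0.5  0.3] w 0.32026110935682767 j [ 0.46  0.19  1.45  0.    1.51 -2.15]
units xyz [ 0.11  1.3  -0.02]
```

View pics/w23.png

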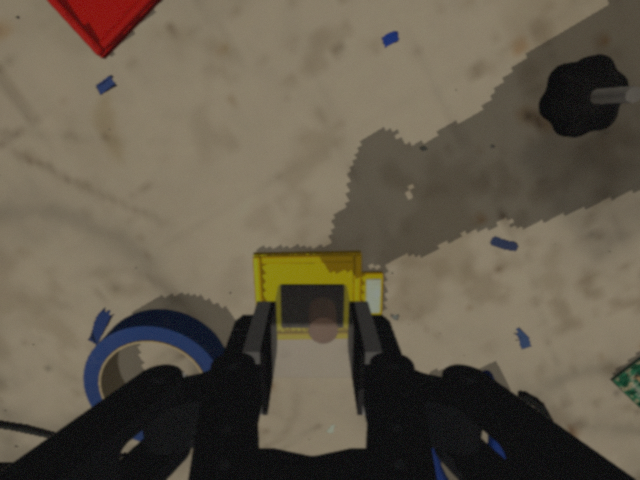

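View pics/s23.png

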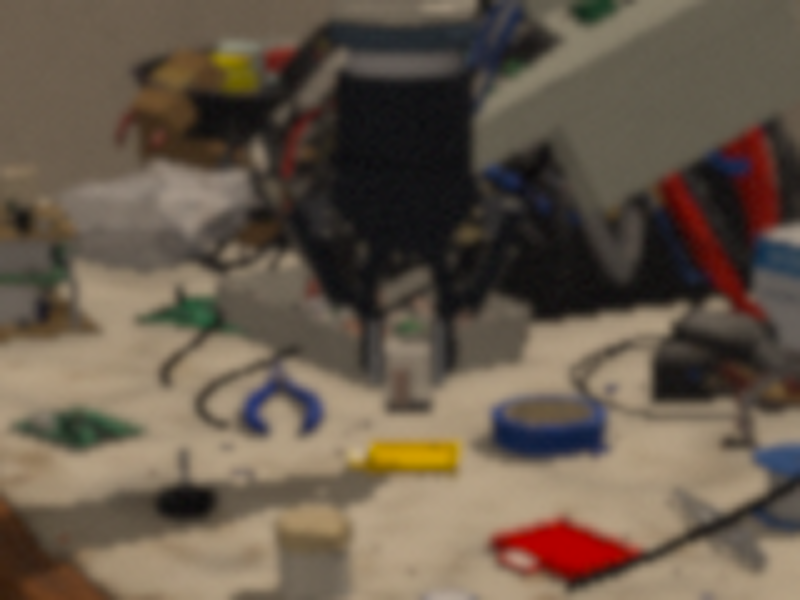

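apply_moves([
  {"jaw":0.8,"translation":[0.06,0.4,0],"yaw":0},
  {"jaw":0.8,"translation":[0.04,0.4,0],"yaw":0},
  {"jaw":0.8,"translation":[0,0.2,0],"yaw":0},
  {"jaw":0.8,"translation":[0,0,0],"yaw":0},
])

```text
t: 24.52
tool_pos: [0.5426, 0.3069, 0.0342]
orientation: [0.614, -0.614, -0.35, 0.352]
contact_force: [-1.6, 0.2, -1.1]
gripper_width: 0.321
```

Run:
```python
from h import *
rep(); go([.5435,.3072,.027])
W=cam('wrist'); cv2.imwrite('pics/w24.png',W['color'][:,:,::-1]); print(proj(W,[.5465,.311,.007]))
S=cam('side'); crop(S,270,160,80,60,10,'s24.png')
```

```text
t 24.5167 p [0.5426 0.3069 0.0342] x [ 0.507  0.862 -0.003] y [-0.003 -0.002 -1.   ] z [-0.862  0.507  0.002] zyaw deg 149.5 F [-1.6  0.2 -1.1] w 0.3206100154904283 j [ 0.46  0.21  1.47 -0.    1.46 -2.15]
units xyz [ 0.03  0.29 -0.03]
[312.46242022 315.31327114]
```

View pics/w24.png

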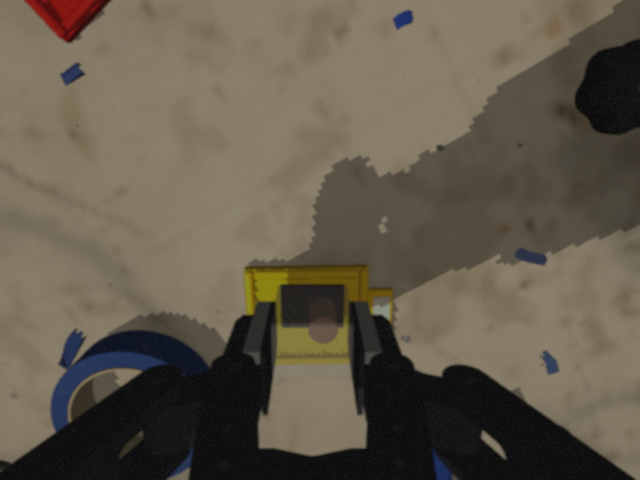

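View pics/s24.png

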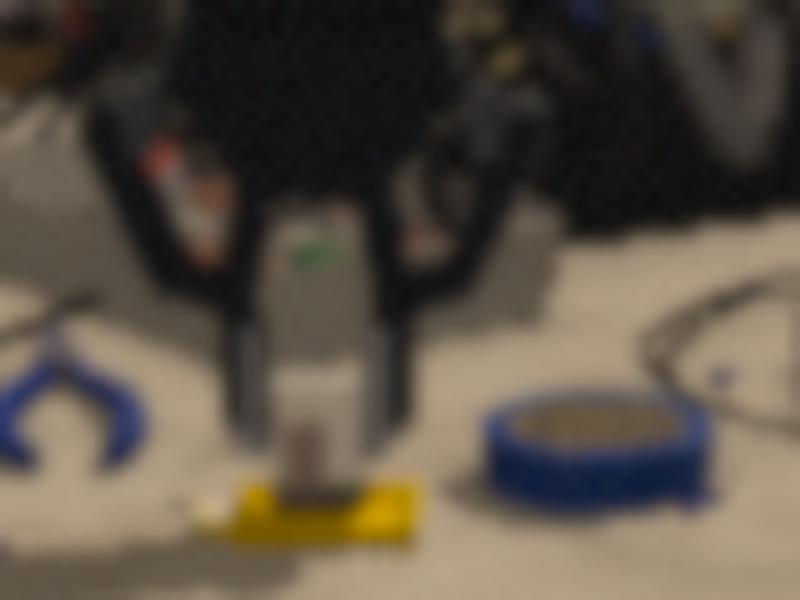

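apply_moves([
  {"jaw":0.8,"translation":[0.08,0,0.03],"yaw":0},
  {"jaw":0.8,"translation":[0,0,0],"yaw":0},
])

```text
t: 24.78
tool_pos: [0.5444, 0.31, 0.0374]
orientation: [0.614, -0.614, -0.351, 0.351]
contact_force: [0.1, -0.0, 0.5]
gripper_width: 0.322
```

apply_moves([
  {"jaw":0.8,"translation":[0,0.1,0],"yaw":0},
  {"jaw":0.8,"translation":[0,0.1,0],"yaw":0},
  {"jaw":0.8,"translation":[0,0,0],"yaw":0},
])

```text
t: 25.03
tool_pos: [0.5439, 0.3094, 0.0312]
orientation: [0.614, -0.614, -0.351, 0.351]
contact_force: [-0.0, -0.3, -0.3]
gripper_width: 0.323
```

Run:
```python
from h import *
rep(); W=cam('wrist'); crop(W,220,240,180,135,4,'w25.png')
```

```text
t 25.0333 p [0.5439 0.3094 0.0312] x [ 0.507  0.862 -0.001] y [-0.001 -0.    -1.   ] z [-0.862  0.507  0.   ] zyaw deg 149.5 F [-0.  -0.3 -0.3] w 0.32282090359647914 j [ 0.46  0.22  1.47 -0.    1.46 -2.15]
```

View pics/w25.png

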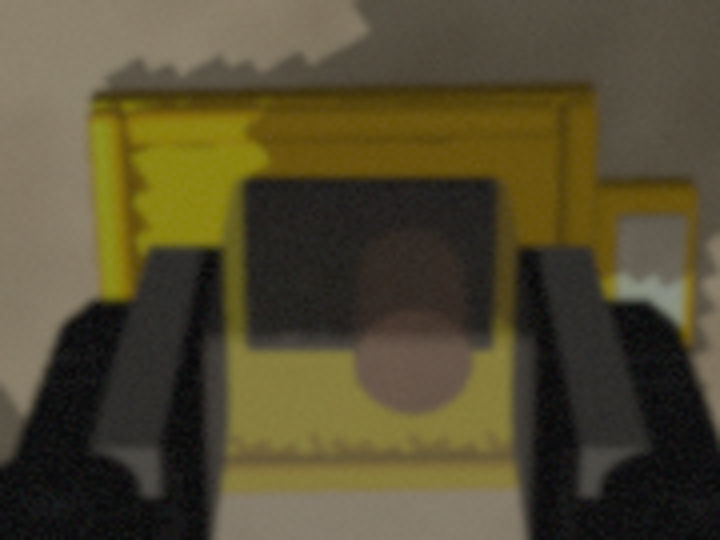

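apply_moves([
  {"jaw":0.8,"translation":[0,0.12,0],"yaw":0},
  {"jaw":0.8,"translation":[0,0.06,0],"yaw":0},
  {"jaw":0.8,"translation":[0,0,0],"yaw":0},
])

```text
t: 25.33
tool_pos: [0.5443, 0.3096, 0.0277]
orientation: [-0.614, 0.614, 0.351, -0.351]
contact_force: [0.2, -0.1, 1.3]
gripper_width: 0.32
```

apply_moves([
  {"jaw":0.66,"translation":[0,0,0],"yaw":0},
  {"jaw":0.6,"translation":[0,0,0],"yaw":0},
  {"jaw":0.52,"translation":[0,0,0],"yaw":0},
  {"jaw":0.5,"translation":[0,-0.2,0],"yaw":0},
  {"jaw":0.5,"translation":[0,-0.5,0],"yaw":0},
  {"jaw":0.5,"translation":[0,-0.7,0],"yaw":0},
  {"jaw":0.5,"translation":[0,-0.7,0],"yaw":0},
  {"jaw":0.5,"translation":[0,-0.7,0],"yaw":0},
])

```text
t: 26.0
tool_pos: [0.5443, 0.3096, 0.0994]
orientation: [-0.614, 0.614, 0.351, -0.351]
contact_force: [0.1, -1.0, 0.3]
gripper_width: 0.502
```

apply_moves([
  {"jaw":0.5,"translation":[-0.6,-0.5,0],"yaw":0},
  {"jaw":0.5,"translation":[-0.9,0,0],"yaw":0},
  {"jaw":0.5,"translation":[-0.9,0,0],"yaw":0},
  {"jaw":0.5,"translation":[-0.6,0,0],"yaw":0},
  {"jaw":0.5,"translation":[0,0,0],"yaw":0},
])

```text
t: 26.42
tool_pos: [0.5056, 0.2432, 0.1116]
orientation: [-0.614, 0.614, 0.351, -0.35]
contact_force: [0.4, -0.3, 1.0]
gripper_width: 0.499
```

Run:
```python
from h import *
rep(); W=cam('wrist'); cv2.imwrite('pics/w26.png',W['color'][:,:,::-1])
S=cam('side'); crop(S,220,150,160,120,5,'s26.png')
T=cam('top'); crop(T,150,170,200,150,4,'t26.png')
```

```text
t 26.4167 p [0.5056 0.2432 0.1116] x [0.509 0.861 0.001] y [ 0.001 -0.    -1.   ] z [-0.861  0.509 -0.001] zyaw deg 149.4 F [ 0.4 -0.3  1. ] w 0.4990359210476065 j [ 0.39 -0.    1.56 -0.    1.58 -2.22]
```

View pics/w26.png

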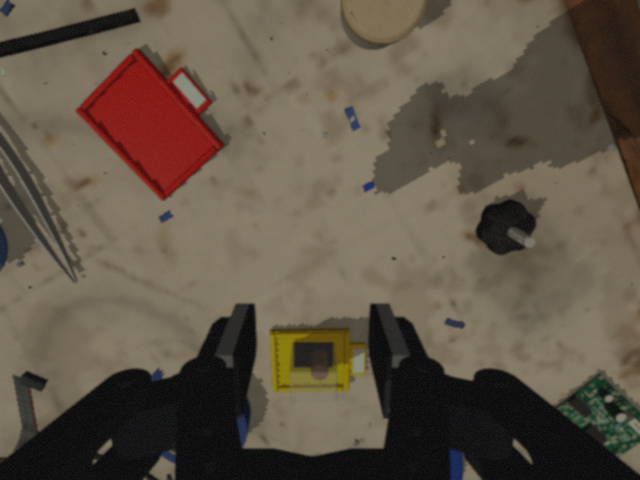

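View pics/s26.png

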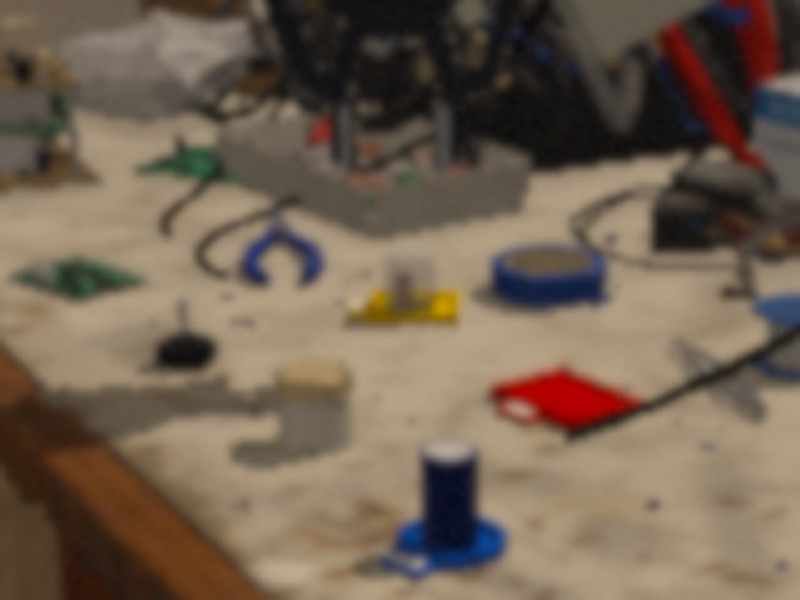

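View pics/t26.png

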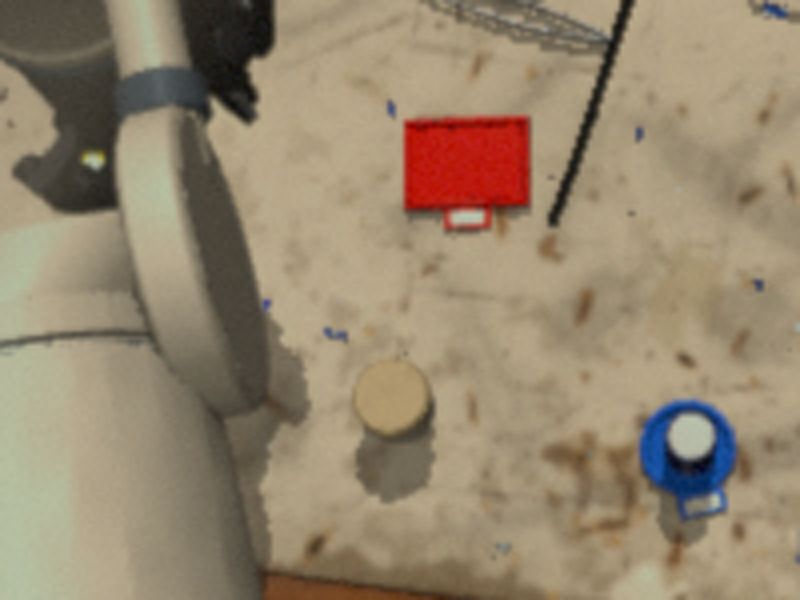

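Run:
```python
from h import *
W=cam('wrist')
def info(q):
    q=np.array(q); print('ctr',q.mean(0).round(4)); 
    for i in range(4):
        d=q[(i+1)%4]-q[i]; print(round(np.linalg.norm(d)*1e3,1),round(float(np.degrees(np.arctan2(d[1],d[0]))),1))
info([onz(W,*p,.007) for p in [(138,50),(222,146),(165,198),(78,110)]])
print(onz(W,313,355,.005))
go([.50,-.2,.15])
T=cam('top'); crop(T,440,210,80,60,10,'hs.png')
```

```text
ctr [0.5492 0.1412 0.007 ]
63.3 99.2
45.5 9.6
63.9 -79.6
46.9 -171.2
[0.54610518 0.31043428 0.005     ]
units xyz [-15.49  -1.6   -8.81]
```

View pics/hs.png

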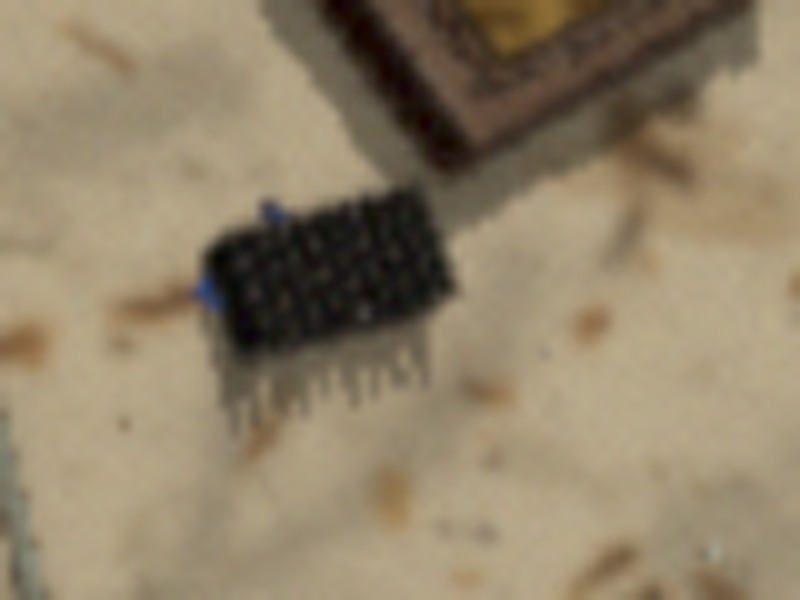

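apply_moves([
  {"jaw":0.5,"translation":[-0.6,-0.2,-0.3],"yaw":0},
  {"jaw":0.5,"translation":[-0.95,-0.2,-0.54],"yaw":0},
  {"jaw":0.5,"translation":[-0.95,-0.2,-0.54],"yaw":0},
  {"jaw":0.5,"translation":[-0.95,-0.2,-0.54],"yaw":0},
  {"jaw":0.5,"translation":[-0.95,-0.2,-0.54],"yaw":0},
  {"jaw":0.5,"translation":[-0.95,-0.2,-0.54],"yaw":0},
  {"jaw":0.5,"translation":[-0.95,-0.2,-0.54],"yaw":0},
  {"jaw":0.5,"translation":[-0.95,-0.2,-0.54],"yaw":0},
])

```text
t: 27.33
tool_pos: [0.5023, 0.0363, 0.1501]
orientation: [0.614, -0.614, -0.351, 0.351]
contact_force: [0.6, 0.4, 0.2]
gripper_width: 0.5
```

apply_moves([
  {"jaw":0.5,"translation":[-0.95,0,-0.54],"yaw":0},
  {"jaw":0.5,"translation":[-0.95,0,-0.54],"yaw":0},
  {"jaw":0.5,"translation":[-0.95,0,-0.54],"yaw":0},
  {"jaw":0.5,"translation":[-0.95,0,-0.54],"yaw":0},
  {"jaw":0.5,"translation":[-0.95,0,-0.54],"yaw":0},
  {"jaw":0.5,"translation":[-0.95,0,-0.54],"yaw":0},
  {"jaw":0.5,"translation":[-0.95,0,-0.54],"yaw":0},
  {"jaw":0.5,"translation":[-0.95,0,-0.54],"yaw":0},
])

```text
t: 28.0
tool_pos: [0.4985, -0.0794, 0.1523]
orientation: [-0.613, 0.661, 0.29, -0.32]
contact_force: [0.3, -0.1, 0.2]
gripper_width: 0.499
```

apply_moves([
  {"jaw":0.5,"translation":[0,0,0],"yaw":1},
  {"jaw":0.5,"translation":[0,0,0],"yaw":1},
  {"jaw":0.5,"translation":[0,0,0],"yaw":1},
  {"jaw":0.5,"translation":[0,0,0],"yaw":1},
  {"jaw":0.5,"translation":[0,0,0],"yaw":1},
  {"jaw":0.5,"translation":[0,0,0],"yaw":1},
  {"jaw":0.5,"translation":[0,0,0],"yaw":1},
  {"jaw":0.5,"translation":[0,0,0],"yaw":1},
])

```text
t: 28.67
tool_pos: [0.4985, -0.0791, 0.1525]
orientation: [-0.678, 0.734, 0.014, -0.022]
contact_force: [0.2, -0.3, 0.3]
gripper_width: 0.503
```

apply_moves([
  {"jaw":0.5,"translation":[0,0,0],"yaw":1},
  {"jaw":0.5,"translation":[0,0,0],"yaw":1},
  {"jaw":0.5,"translation":[0,0,0],"yaw":1},
  {"jaw":0.5,"translation":[0,0,0],"yaw":1},
  {"jaw":0.5,"translation":[0,0,0],"yaw":1},
  {"jaw":0.5,"translation":[0,0,0],"yaw":1},
  {"jaw":0.5,"translation":[0,0,0],"yaw":1},
  {"jaw":0.5,"translation":[0,0,0],"yaw":1},
])

```text
t: 29.33
tool_pos: [0.4985, -0.0791, 0.1525]
orientation: [-0.625, 0.68, -0.263, 0.279]
contact_force: [-0.5, -0.2, -0.0]
gripper_width: 0.497
```

apply_moves([
  {"jaw":0.5,"translation":[0,0,0],"yaw":1},
  {"jaw":0.5,"translation":[0,0,0],"yaw":1},
  {"jaw":0.5,"translation":[0,0,0],"yaw":1},
  {"jaw":0.5,"translation":[0,0,0],"yaw":1},
  {"jaw":0.5,"translation":[0,0,0],"yaw":1},
  {"jaw":0.5,"translation":[0,0,0],"yaw":1},
  {"jaw":0.5,"translation":[0,0,0],"yaw":0.2},
  {"jaw":0.5,"translation":[0,0,0],"yaw":0},
])

```text
t: 30.0
tool_pos: [0.4986, -0.079, 0.1524]
orientation: [-0.51, 0.557, -0.447, 0.479]
contact_force: [-0.1, 0.1, 0.2]
gripper_width: 0.499
```

Run:
```python
from h import *
rep(); go([.543,-.287,.17])
W=cam('wrist'); cv2.imwrite('pics/w27.png',W['color'][:,:,::-1])
```

```text
t 30.0 p [ 0.4986 -0.079   0.1524] x [ 0.141 -0.987  0.077] y [-0.009 -0.079 -0.997] z [ 0.99  0.14 -0.02] zyaw deg 8.0 F [-0.1  0.1  0.2] w 0.499255665924802 j [-0.17 -0.17  1.64 -0.08  1.66 -0.32]
units xyz [ 8.52 -0.06  0.58]
```

View pics/w27.png

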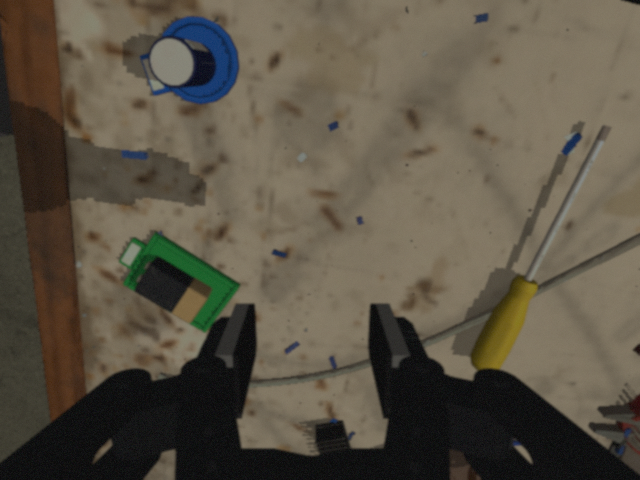

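apply_moves([
  {"jaw":0.4,"translation":[0.6,0,0.05],"yaw":-0.3},
  {"jaw":0.4,"translation":[0.9,0,0.05],"yaw":-0.5},
  {"jaw":0.4,"translation":[0.9,0,0.05],"yaw":-0.5},
  {"jaw":0.4,"translation":[0.9,0,0.2],"yaw":0},
  {"jaw":0.4,"translation":[0.9,0,0.2],"yaw":0},
  {"jaw":0.4,"translation":[0.9,0,0.2],"yaw":0},
  {"jaw":0.4,"translation":[0.7,0,0.2],"yaw":0},
  {"jaw":0.4,"translation":[0,0,0],"yaw":0},
])

```text
t: 30.72
tool_pos: [0.5564, -0.2157, 0.1621]
orientation: [-0.539, 0.588, -0.411, 0.441]
contact_force: [0.2, 0.3, 0.4]
gripper_width: 0.605
```

Run:
```python
from h import *
rep(); go([.543,-.287,.17])
W=cam('wrist'); cv2.imwrite('pics/w28.png',W['color'][:,:,::-1])
```

```text
t 30.7167 p [ 0.5564 -0.2157  0.1621] x [ 0.273 -0.959  0.075] y [-0.009 -0.08  -0.997] z [ 0.962  0.272 -0.03 ] zyaw deg 15.8 F [0.2 0.3 0.4] w 0.6053052916437689 j [-0.38  0.06  1.4  -0.08  1.65 -0.67]
units xyz [ 2.61 -0.08 -1.3 ]
```

View pics/w28.png

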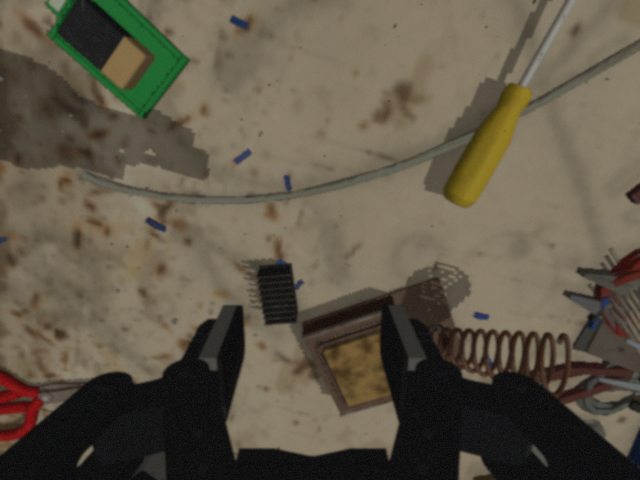

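Run:
```python
from h import *
W=cam('wrist'); crop(W,235,245,130,100,6,'hsw.png')
```

```text
(no output)
```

View pics/hsw.png

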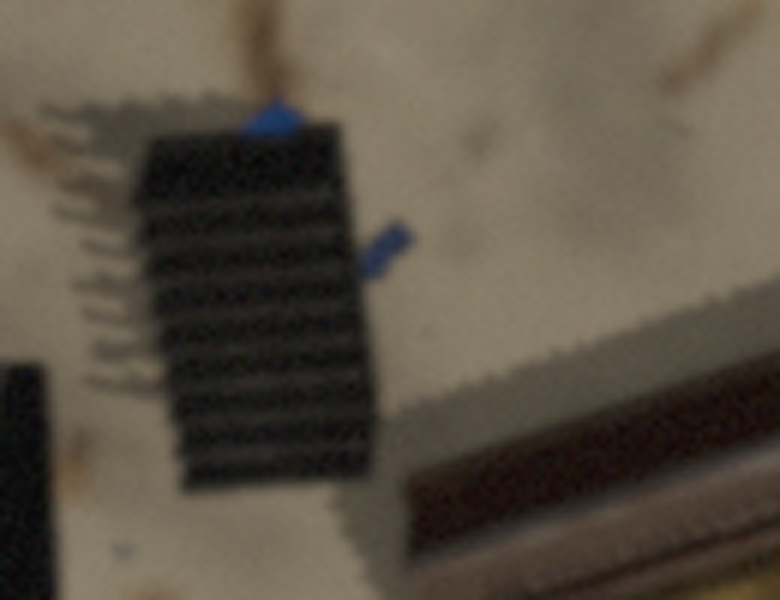

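Run:
```python
from h import *
W=cam('wrist')
P=lambda x,y,z:onz(W,235+x/6,245+y/6,z)
q=np.array([P(140,200,.02),P(345,185,.02),P(372,472,.02),P(183,490,.02)]); print(q.round(4),q.mean(0).round(4))
for i in range(4):
    d=q[(i+1)%4]-q[i]; print(round(np.linalg.norm(d)*1e3,1),round(float(np.degrees(np.arctan2(d[1],d[0]))),1))
b=P(408,478,0); print('box base',b)
for h in (.02,.03,.04): print(h,(proj(W,[b[0],b[1],h])-[235,245])*6)
T=cam('top'); print('top view ctr', [onz(T,440+x/10,210+y/10,.02).round(4) for x,y in [(205,240),(415,185),(455,290),(240,350)]])
```

```text
[[ 0.5287 -0.2726  0.02  ]
 [ 0.5519 -0.2635  0.02  ]
 [ 0.5654 -0.3015  0.02  ]
 [ 0.5432 -0.311   0.02  ]] [ 0.5473 -0.2872  0.02  ]
24.9 21.3
40.3 -70.4
24.2 -156.8
41.1 110.7
box base [ 0.57248272 -0.3138433   0.        ]
0.02 [400.20752307 564.82866049]
0.03 [395.96048253 612.15184717]
0.04 [391.45062987 662.40345131]
top view ctr [array([ 0.5429, -0.2608,  0.02  ]), array([ 0.56  , -0.3023,  0.02  ]), array([ 0.539 , -0.3112,  0.02  ]), array([ 0.5208, -0.2691,  0.02  ])]
```

Run:
```python
from h import *
go([.544,-.287,.085])
```

```text
units xyz [ 2.52  3.32 -1.16]
```

apply_moves([
  {"jaw":0.4,"translation":[0.65,0,-0.3],"yaw":0},
  {"jaw":0.4,"translation":[0.75,0.4,-0.4],"yaw":0},
  {"jaw":0.4,"translation":[0.7,0.8,-0.3],"yaw":0},
  {"jaw":0.4,"translation":[0.42,0.8,-0.16],"yaw":0},
  {"jaw":0.4,"translation":[0,0.8,0],"yaw":0},
  {"jaw":0.4,"translation":[0,0.5,0],"yaw":-0.5},
  {"jaw":0.4,"translation":[0,0,0],"yaw":-0.3},
  {"jaw":0.4,"translation":[0,0,0],"yaw":0},
])

```text
t: 31.58
tool_pos: [0.5434, -0.2865, 0.0844]
orientation: [-0.557, 0.606, -0.389, 0.414]
contact_force: [0.1, -0.6, -0.6]
gripper_width: 0.606
```

Run:
```python
from h import *
rep(); go([.544,-.287,.017])
W=cam('wrist'); cv2.imwrite('pics/w29.png',W['color'][:,:,::-1]); p,R,s=tool()
print('proj hs',proj(W,[.544,-.287,.02]))
# where tool axis hits z=.02
print('axis hit',p+R[:,1]*(p[2]-.02)/-R[2,1])
```

```text
t 31.5833 p [ 0.5434 -0.2865  0.0844] x [ 0.355 -0.932  0.069] y [-0.011 -0.077 -0.997] z [ 0.935  0.353 -0.038] zyaw deg 20.7 F [ 0.1 -0.6 -0.6] w 0.6055143192659678 j [-0.5   0.13  1.47 -0.07  1.51 -0.86]
units xyz [-0.16  2.69  0.12]
proj hs [315.5124229  262.04502812]
axis hit [ 0.54342318 -0.29193778  0.02      ]
```

View pics/w29.png

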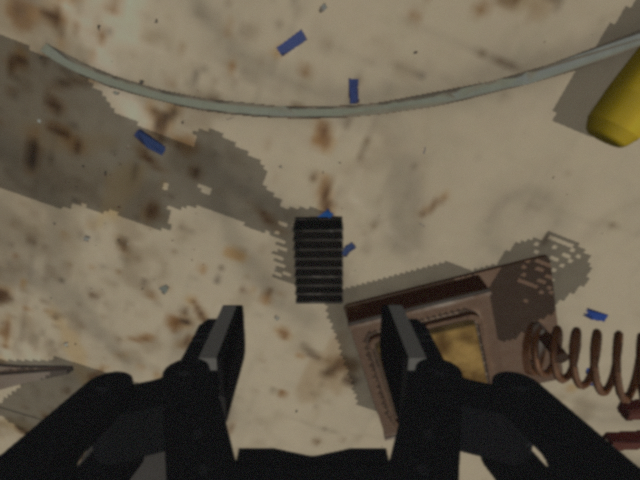

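apply_moves([
  {"jaw":0.47,"translation":[-0.3,0.5,0.13],"yaw":0},
  {"jaw":0.47,"translation":[0,0.7,0],"yaw":0},
  {"jaw":0.47,"translation":[0,0.5,0],"yaw":0},
  {"jaw":0.47,"translation":[0,0,0],"yaw":0},
])

```text
t: 31.97
tool_pos: [0.5427, -0.2813, 0.0389]
orientation: [-0.556, 0.606, -0.391, 0.413]
contact_force: [-0.6, -0.8, -0.1]
gripper_width: 0.529
```

Run:
```python
from h import *
rep(); go([.5426,-.2832,.017])
W=cam('wrist'); cv2.imwrite('pics/w30.png',W['color'][:,:,::-1]); p,R,s=tool()
```

```text
t 31.9667 p [ 0.5427 -0.2813  0.0389] x [ 0.353 -0.933  0.067] y [-0.013 -0.076 -0.997] z [ 0.935  0.351 -0.039] zyaw deg 20.6 F [-0.6 -0.8 -0.1] w 0.5286632145203848 j [-0.49  0.16  1.52 -0.07  1.44 -0.85]
units xyz [0.01 0.88 0.01]
```

View pics/w30.png

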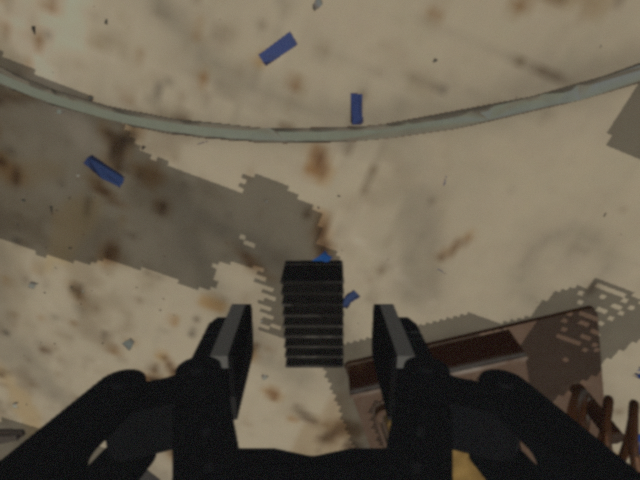

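apply_moves([
  {"jaw":0.47,"translation":[0,0.4,0],"yaw":0},
  {"jaw":0.47,"translation":[0,0.4,0],"yaw":0},
  {"jaw":0.47,"translation":[0,0.1,0],"yaw":0},
  {"jaw":0.47,"translation":[0,0,0],"yaw":0},
])

```text
t: 32.35
tool_pos: [0.5434, -0.2844, 0.0189]
orientation: [-0.556, 0.606, -0.39, 0.415]
contact_force: [-0.6, -0.7, -0.0]
gripper_width: 0.529
```

Run:
```python
from h import *
rep(); 
W=cam('wrist'); cv2.imwrite('pics/w31.png',W['color'][:,:,::-1]); p,R,s=tool()
```

```text
t 32.35 p [ 0.5434 -0.2844  0.0189] x [ 0.353 -0.933  0.069] y [-0.011 -0.078 -0.997] z [ 0.936  0.351 -0.037] zyaw deg 20.5 F [-0.6 -0.7 -0. ] w 0.529468850055304 j [-0.5   0.18  1.54 -0.07  1.4  -0.85]
```

View pics/w31.png

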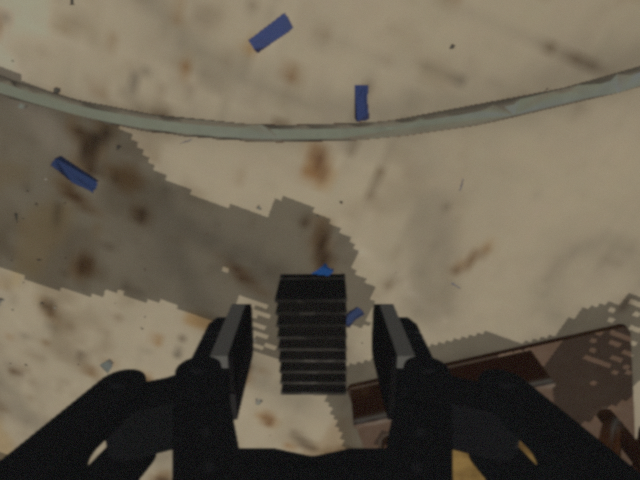

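apply_moves([
  {"jaw":0.6,"translation":[0,0,0],"yaw":0},
  {"jaw":0.8,"translation":[0,0,0],"yaw":0},
  {"jaw":0.8,"translation":[0,0,0],"yaw":0},
  {"jaw":0.8,"translation":[0,0,0],"yaw":0},
  {"jaw":0.8,"translation":[0,0,0],"yaw":0},
  {"jaw":0.8,"translation":[0,0,0],"yaw":0},
], grip_force=35)

```text
t: 32.9
tool_pos: [0.5445, -0.2849, 0.0211]
orientation: [-0.556, 0.606, -0.388, 0.416]
contact_force: [-0.3, -0.0, 3.6]
gripper_width: 0.278
```

apply_moves([
  {"jaw":0.8,"translation":[0,-0.3,0],"yaw":0},
  {"jaw":0.8,"translation":[0,-0.7,0],"yaw":0},
  {"jaw":0.8,"translation":[0,-1,0],"yaw":0},
  {"jaw":0.8,"translation":[0,-1,0],"yaw":0},
  {"jaw":0.8,"translation":[0,-0.7,0],"yaw":0},
  {"jaw":0.8,"translation":[0,0,0],"yaw":0},
])

```text
t: 33.4
tool_pos: [0.5467, -0.278, 0.1181]
orientation: [-0.557, 0.605, -0.386, 0.418]
contact_force: [0.3, 0.0, -0.3]
gripper_width: 0.281
```

Run:
```python
from h import *
rep(); go([.5465,.139,.12])
W=cam('wrist'); cv2.imwrite('pics/w32.png',W['color'][:,:,::-1]); p,R,s=tool()
print(proj(W,p))
S=cam('side'); crop(S,360,160,160,120,5,'s32.png')
```

```text
t 33.4 p [ 0.5467 -0.278   0.1181] x [ 0.352 -0.933  0.076] y [-0.002 -0.082 -0.997] z [ 0.936  0.351 -0.031] zyaw deg 20.6 F [ 0.3  0.  -0.3] w 0.2812538126622037 j [-0.49  0.11  1.43 -0.07  1.56 -0.85]
units xyz [-15.55  -1.45   5.85]
[308.00079831 328.74661357]
```

View pics/w32.png

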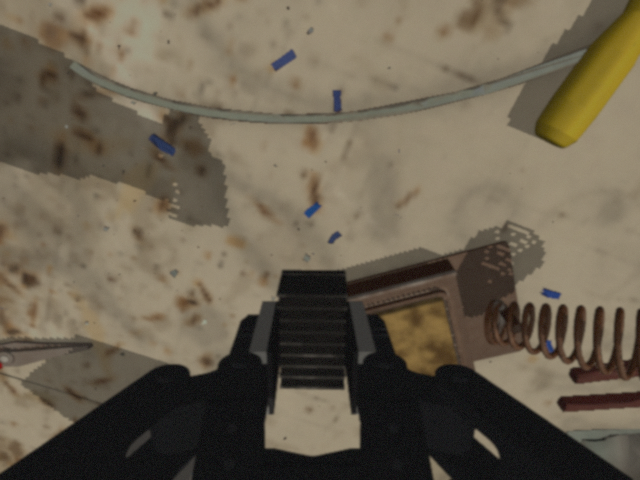

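View pics/s32.png

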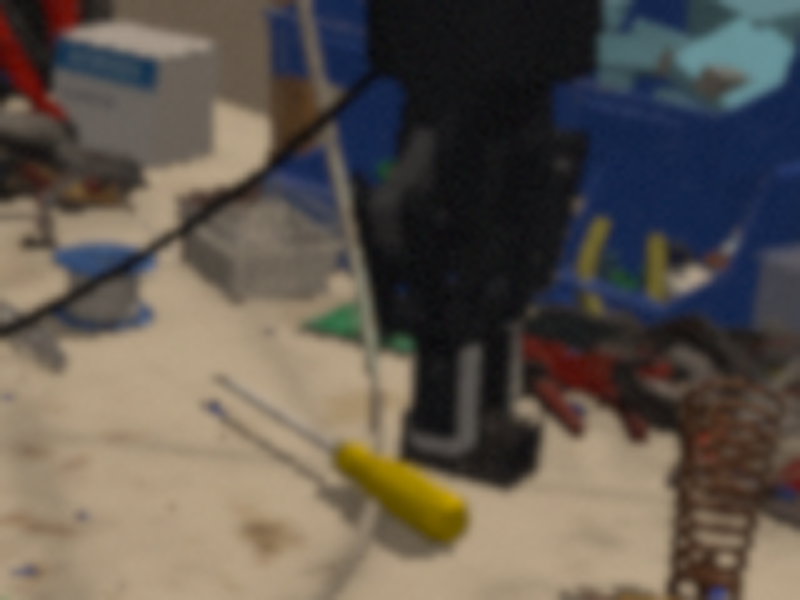

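Run:
```python
from h import *
T=cam('top');S=cam('side')
curve=np.array([(445,305),(438,250),(430,230),(410,195),(385,163),(340,118),(300,68),(255,0)],float)
c=np.concatenate([np.linspace(curve[i],curve[i+1],50) for i in range(7)])
for s in [(360+375/5,160+430/5),(360+350/5,160+250/5),(360+330/5,160+130/5),(360+305/5,160)]:
    o,d=ray(S,*s); best=None
    for k in np.linspace(.4,3,2000):
        P=o+d*k; q=proj(T,P); e=np.min(np.linalg.norm(c-q,axis=1))
        if P[2]>0 and (best is None or e<best[0]): best=(e,P,q)
    print(s,best)
```

```text
(435.0, 246.0) (np.float64(0.14278708411802823), array([ 0.67358652, -0.0999088 ,  0.01843282]), array([387.01199663, 165.47239649]))
(430.0, 210.0) (np.float64(0.22162060452445745), array([0.75522762, 0.01660935, 0.05752035]), array([337.40056272, 114.77605435]))
(426.0, 186.0) (np.float64(0.23256181477085705), array([0.76989037, 0.05526354, 0.10797998]), array([319.82321761,  92.4663889 ]))
(421.0, 160) (np.float64(0.17634962541316895), array([0.78153404, 0.0956115 , 0.16561721]), array([299.1665689,  66.7667927]))
```

apply_moves([
  {"jaw":0.8,"translation":[-0.5,-0.05,0.2],"yaw":0},
  {"jaw":0.8,"translation":[-0.9,-0.09,0.34],"yaw":0},
  {"jaw":0.8,"translation":[-0.9,-0.09,0.34],"yaw":0},
  {"jaw":0.8,"translation":[-0.9,-0.09,0.34],"yaw":0},
  {"jaw":0.8,"translation":[-0.9,-0.09,0.34],"yaw":0},
  {"jaw":0.8,"translation":[-0.9,-0.09,0.34],"yaw":0},
  {"jaw":0.8,"translation":[-0.9,-0.09,0.34],"yaw":0},
  {"jaw":0.8,"translation":[-0.9,-0.09,0.34],"yaw":0},
])

```text
t: 34.27
tool_pos: [0.5444, -0.0926, 0.1135]
orientation: [-0.556, 0.606, -0.39, 0.414]
contact_force: [0.3, -0.3, -0.4]
gripper_width: 0.278
```

apply_moves([
  {"jaw":0.8,"translation":[-0.9,-0.09,0.34],"yaw":0},
  {"jaw":0.8,"translation":[-0.9,-0.09,0.34],"yaw":0},
  {"jaw":0.8,"translation":[-0.9,-0.09,0.34],"yaw":0},
  {"jaw":0.8,"translation":[-0.9,-0.09,0.34],"yaw":0},
  {"jaw":0.8,"translation":[-0.9,-0.09,0.34],"yaw":0},
  {"jaw":0.8,"translation":[-0.6,-0.06,0.22],"yaw":0},
  {"jaw":0.8,"translation":[0,0,0],"yaw":1},
  {"jaw":0.8,"translation":[0,0,0],"yaw":0.87},
])

```text
t: 34.93
tool_pos: [0.5443, 0.0441, 0.1155]
orientation: [-0.515, 0.562, -0.443, 0.472]
contact_force: [0.1, -0.8, -0.1]
gripper_width: 0.28
```

Run:
```python
from h import *
rep(); go([.5465,.1385,.1])
W=cam('wrist'); cv2.imwrite('pics/w33.png',W['color'][:,:,::-1]); p,R,s=tool()
print(proj(W,p))
```

```text
t 34.9333 p [0.5443 0.0441 0.1155] x [ 0.162 -0.984  0.076] y [-0.011 -0.079 -0.997] z [ 0.987  0.16  -0.024] zyaw deg 9.2 F [ 0.1 -0.8 -0.1] w 0.2797047686677656 j [ 0.07 -0.02  1.57 -0.08  1.61 -0.1 ]
units xyz [-3.75  0.32  0.71]
[308.66142715 336.12360394]
```

View pics/w33.png

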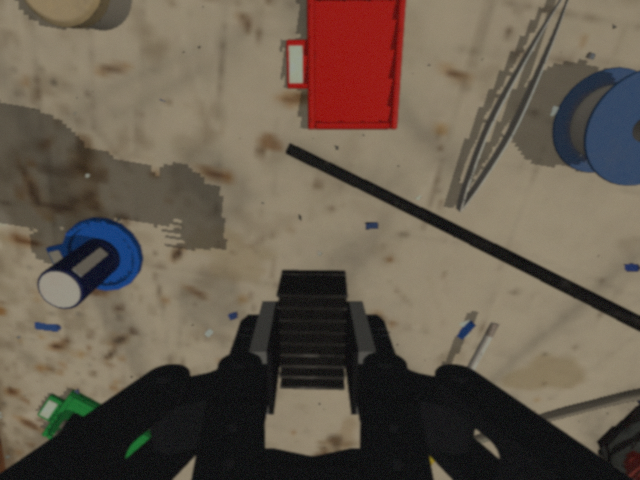

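apply_moves([
  {"jaw":0.8,"translation":[-0.6,0,0.1],"yaw":0},
  {"jaw":0.8,"translation":[-0.8,0,0.15],"yaw":0},
  {"jaw":0.8,"translation":[-0.8,0,0.15],"yaw":0},
  {"jaw":0.8,"translation":[-0.8,0,0.15],"yaw":0},
  {"jaw":0.8,"translation":[-0.5,0,0.1],"yaw":0},
  {"jaw":0.8,"translation":[-0.25,0,0.06],"yaw":0},
  {"jaw":0.8,"translation":[0,0,0],"yaw":0},
])

```text
t: 35.57
tool_pos: [0.5472, 0.1383, 0.1087]
orientation: [-0.516, 0.563, -0.441, 0.472]
contact_force: [-0.1, -0.1, -0.8]
gripper_width: 0.277
```

Run:
```python
from h import *
rep(); go([.5465,.1385,.06])
W=cam('wrist'); cv2.imwrite('pics/w34.png',W['color'][:,:,::-1]); p,R,s=tool()
T=cam('top');crop(T,230,170,120,90,6,'t34.png')
```

```text
t 35.5667 p [0.5472 0.1383 0.1087] x [ 0.166 -0.983  0.076] y [-0.01  -0.079 -0.997] z [ 0.986  0.165 -0.023] zyaw deg 9.5 F [-0.1 -0.1 -0.8] w 0.2774369170979578 j [ 0.23  0.04  1.52 -0.07  1.61  0.06]
units xyz [-0.16  1.94  0.02]
```

View pics/w34.png

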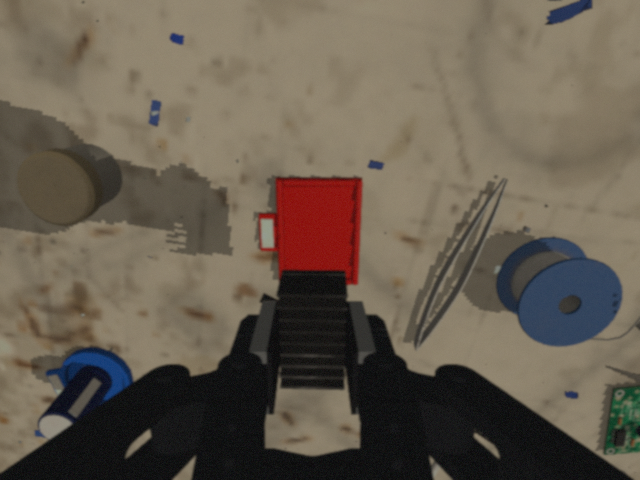

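Run:
```python
from h import *
W=cam('wrist'); p,R,s=tool()
c=np.mean([onz(W,*q,.007) for q in [(275,178),(361,178),(357,283),(277,283)]],0); print(c, 'tool frame rel', (R.T@(c-p)).round(4))
print(proj(W,[.5465,.1385,.007]))
```

```text
[0.54960442 0.1372544  0.007     ] tool frame rel [-0.0084  0.102   0.0043]
[312.50859738 230.35210679]
```

Run:
```python
from h import *
go([.5475,.140,.04])
```

```text
units xyz [-0.35  2.76  0.08]
```

apply_moves([
  {"jaw":0.8,"translation":[-0.2,0.5,0.08],"yaw":0},
  {"jaw":0.8,"translation":[-0.15,0.8,0],"yaw":0},
  {"jaw":0.8,"translation":[0,0.8,0],"yaw":0},
  {"jaw":0.8,"translation":[0,0.5,0],"yaw":0},
  {"jaw":0.8,"translation":[0,0.16,0],"yaw":0},
  {"jaw":0.8,"translation":[0,0,0],"yaw":0},
])

```text
t: 36.22
tool_pos: [0.5467, 0.14, 0.0382]
orientation: [-0.515, 0.563, -0.442, 0.472]
contact_force: [-0.4, 0.3, -0.3]
gripper_width: 0.276
```

Run:
```python
from h import *
rep(); go([.5475,.14,.025])
W=cam('wrist'); cv2.imwrite('pics/w35.png',W['color'][:,:,::-1]); p,R,s=tool()
S=cam('side');crop(S,280,190,120,90,6,'s35.png')
```

```text
t 36.2167 p [0.5467 0.14   0.0382] x [ 0.163 -0.984  0.077] y [-0.012 -0.08  -0.997] z [ 0.986  0.162 -0.025] zyaw deg 9.3 F [-0.4  0.3 -0.3] w 0.27648586897993066 j [ 0.23  0.08  1.61 -0.08  1.48  0.08]
units xyz [-0.03  0.53  0.05]
```

View pics/w35.png

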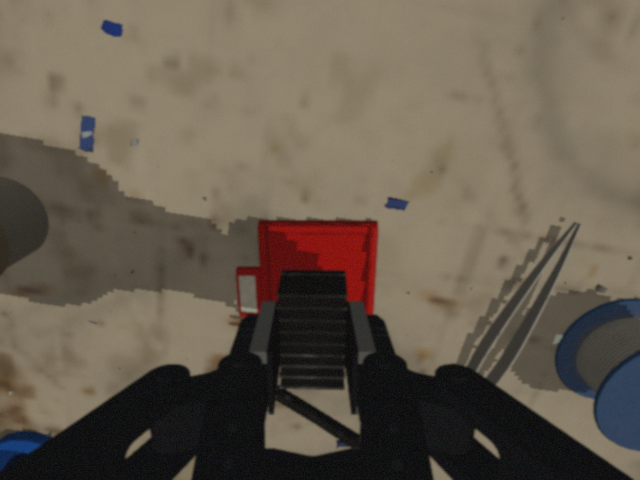

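View pics/s35.png

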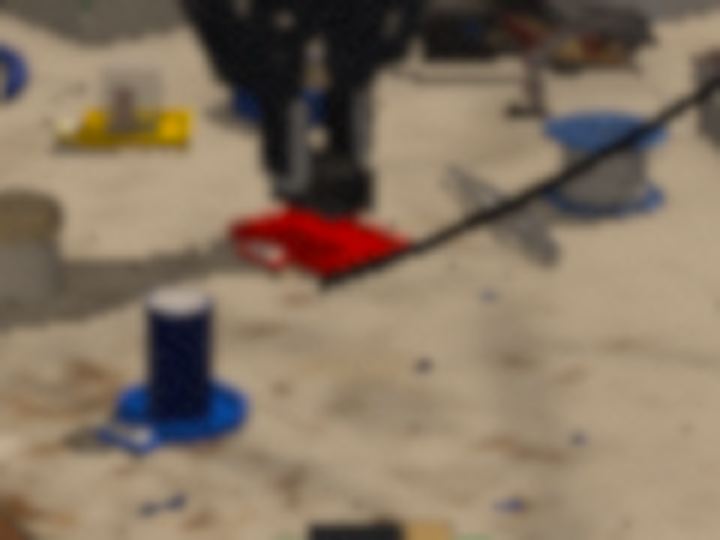

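apply_moves([
  {"jaw":0.8,"translation":[-0.03,0.3,0.06],"yaw":0},
  {"jaw":0.8,"translation":[0,0.15,0],"yaw":0},
  {"jaw":0.8,"translation":[0,0.06,0],"yaw":0},
  {"jaw":0.8,"translation":[0,0,0],"yaw":0},
])

```text
t: 36.65
tool_pos: [0.5486, 0.1406, 0.0268]
orientation: [-0.515, 0.562, -0.441, 0.472]
contact_force: [-0.1, -0.3, -1.0]
gripper_width: 0.274
```

Run:
```python
from h import *
rep(); W=cam('wrist'); crop(W,220,200,180,135,4,'w36.png')
```

```text
t 36.65 p [0.5486 0.1406 0.0268] x [ 0.164 -0.984  0.076] y [-0.009 -0.079 -0.997] z [ 0.986  0.163 -0.022] zyaw deg 9.4 F [-0.1 -0.3 -1. ] w 0.2735455515660024 j [ 0.23  0.1   1.61 -0.08  1.46  0.08]
```

View pics/w36.png

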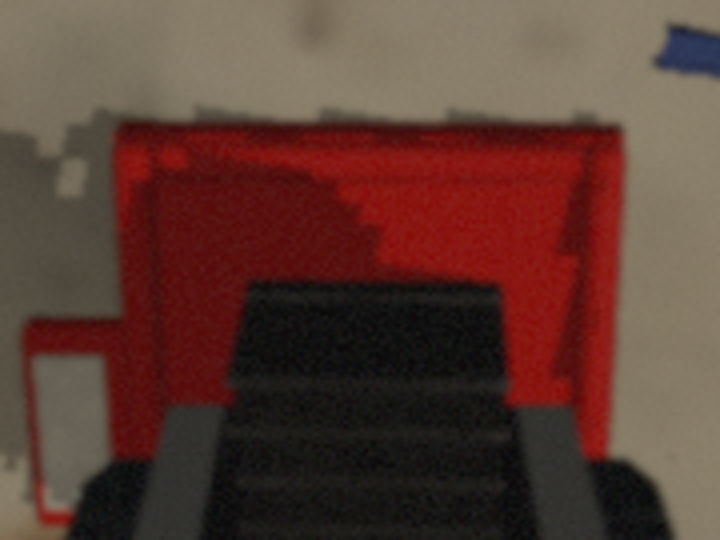

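apply_moves([
  {"jaw":0.8,"translation":[-0.06,0.1,0],"yaw":0},
  {"jaw":0.8,"translation":[0,0,0],"yaw":0},
  {"jaw":0.66,"translation":[0,0,0],"yaw":0},
  {"jaw":0.6,"translation":[0,0,0],"yaw":0},
  {"jaw":0.54,"translation":[0,0,0],"yaw":0},
  {"jaw":0.5,"translation":[0,-0.2,0],"yaw":0},
  {"jaw":0.5,"translation":[0,-0.6,0],"yaw":0},
  {"jaw":0.5,"translation":[0,-0.9,0],"yaw":0},
])

```text
t: 37.37
tool_pos: [0.5474, 0.1449, 0.0651]
orientation: [-0.514, 0.564, -0.442, 0.472]
contact_force: [0.1, -0.3, -0.3]
gripper_width: 0.498
```

apply_moves([
  {"jaw":0.5,"translation":[0,-1,0],"yaw":0},
  {"jaw":0.5,"translation":[0,-1,0],"yaw":0},
  {"jaw":0.5,"translation":[0.5,-1,0],"yaw":0},
  {"jaw":0.5,"translation":[0.9,-0.5,0],"yaw":0},
  {"jaw":0.5,"translation":[0.9,0,0],"yaw":0},
  {"jaw":0.5,"translation":[0.6,0,0],"yaw":0},
  {"jaw":0.5,"translation":[0,0,0],"yaw":0},
])

```text
t: 37.95
tool_pos: [0.5622, 0.0784, 0.161]
orientation: [-0.515, 0.561, -0.441, 0.474]
contact_force: [-0.1, 0.3, 0.4]
gripper_width: 0.497
```

Run:
```python
from h import *
rep(); W=cam('wrist'); cv2.imwrite('pics/w37.png',W['color'][:,:,::-1])
S=cam('side'); crop(S,230,170,200,150,4,'s37.png')
T=cam('top'); crop(T,150,170,200,150,4,'t37.png')
```

```text
t 37.95 p [0.5622 0.0784 0.161 ] x [ 0.161 -0.984  0.078] y [-0.007 -0.08  -0.997] z [ 0.987  0.16  -0.02 ] zyaw deg 9.2 F [-0.1  0.3  0.4] w 0.497074784854941 j [ 0.12  0.02  1.45 -0.08  1.69 -0.05]
```

View pics/w37.png

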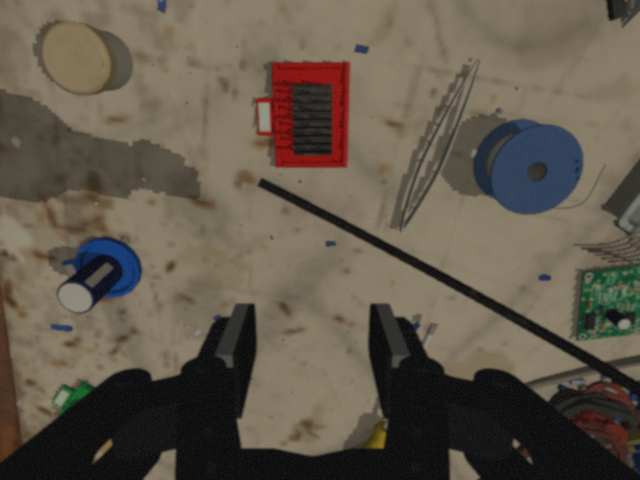

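View pics/s37.png

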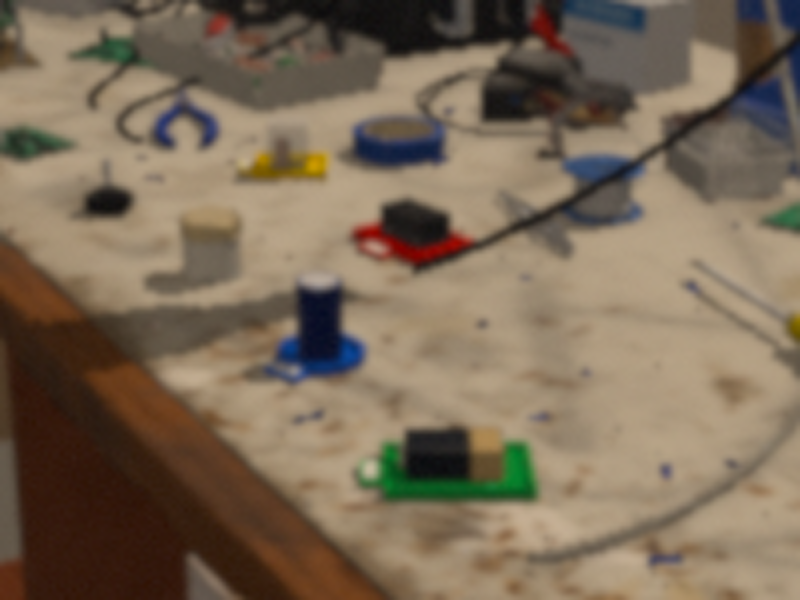

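View pics/t37.png

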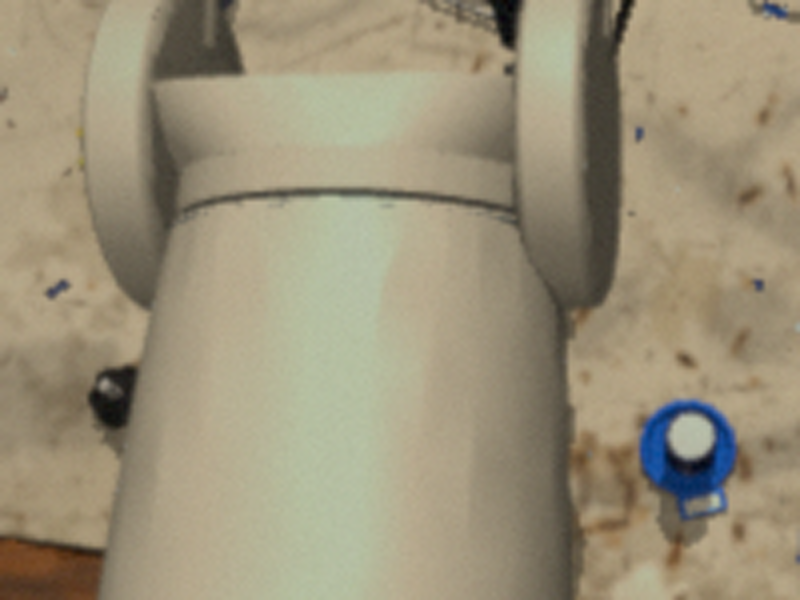

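apply_moves([
  {"jaw":0.5,"translation":[0.8,0,-0.3],"yaw":0},
  {"jaw":0.5,"translation":[0.95,0,-0.3],"yaw":0},
  {"jaw":0.5,"translation":[0.95,0,-0.3],"yaw":0},
  {"jaw":0.5,"translation":[0.95,0,-0.3],"yaw":0},
  {"jaw":0.5,"translation":[0.95,0,-0.3],"yaw":0},
  {"jaw":0.5,"translation":[0.95,-0.2,-0.3],"yaw":0},
  {"jaw":0.5,"translation":[0.95,-0.2,-0.3],"yaw":0},
  {"jaw":0.5,"translation":[0.95,-0.2,-0.3],"yaw":0},
])

```text
t: 38.77
tool_pos: [0.5328, -0.1107, 0.1901]
orientation: [-0.516, 0.563, -0.441, 0.472]
contact_force: [1.0, 0.4, 0.8]
gripper_width: 0.5
```

apply_moves([
  {"jaw":0.5,"translation":[0.95,-0.2,-0.2],"yaw":0},
  {"jaw":0.5,"translation":[0.95,-0.2,-0.2],"yaw":0},
  {"jaw":0.5,"translation":[0.95,-0.2,-0.2],"yaw":0},
  {"jaw":0.5,"translation":[0.95,-0.2,0],"yaw":0},
  {"jaw":0.5,"translation":[0.95,0,0],"yaw":0},
  {"jaw":0.5,"translation":[0.6,0,0],"yaw":0},
  {"jaw":0.5,"translation":[0,0,0],"yaw":0},
])

```text
t: 39.35
tool_pos: [0.5406, -0.2449, 0.2201]
orientation: [-0.515, 0.562, -0.442, 0.473]
contact_force: [-0.2, 0.8, -0.7]
gripper_width: 0.504
```

Run:
```python
from h import *
rep()
S=cam('side'); crop(S,230,190,200,150,4,'s38.png')
T=cam('top'); crop(T,150,170,200,150,4,'t38.png'); crop(T,320,190,180,150,4,'t38b.png')
```

```text
t 39.35 p [ 0.5406 -0.2449  0.2201] x [ 0.162 -0.984  0.076] y [-0.01  -0.079 -0.997] z [ 0.987  0.161 -0.022] zyaw deg 9.3 F [-0.2  0.8 -0.7] w 0.5035458537552059 j [-0.44  0.05  1.31 -0.08  1.75 -0.62]
```

View pics/t38.png

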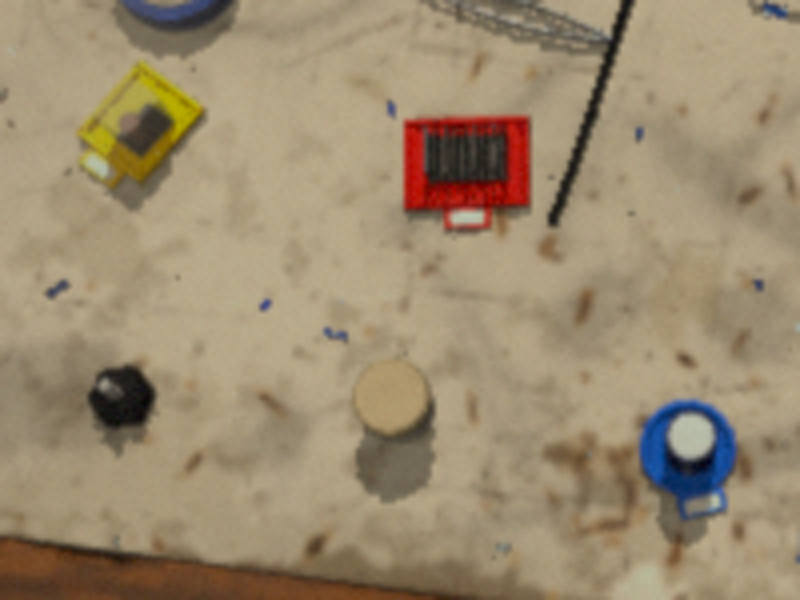

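View pics/t38b.png

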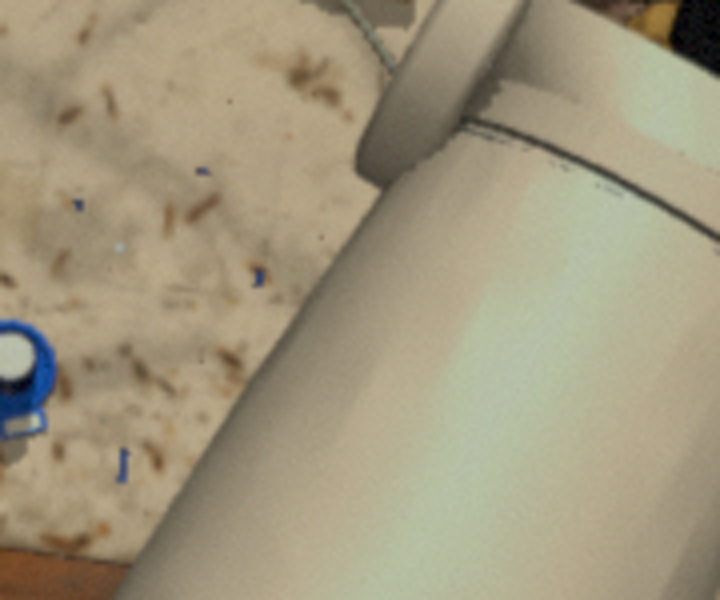

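View pics/s38.png

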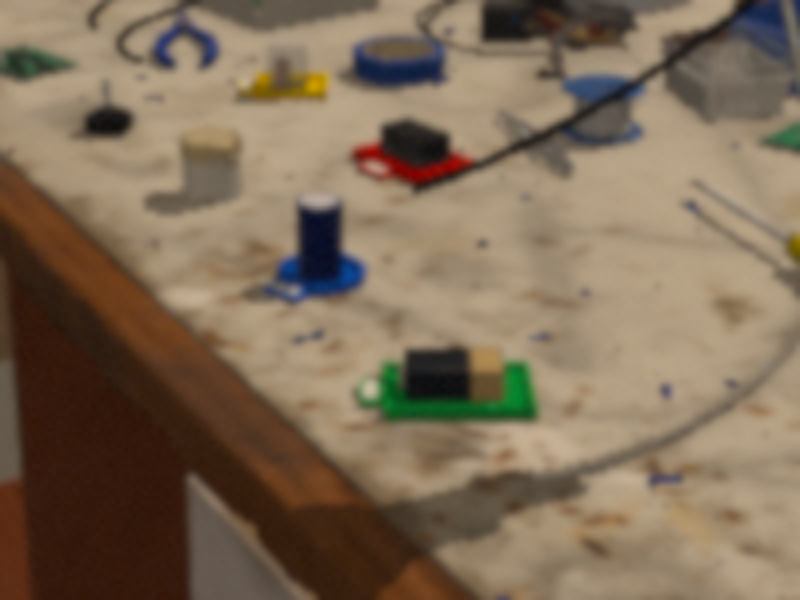

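Run:
```python
from h import *
T=cam('top');S=cam('side')
t1=lambda x,y:(T,150+x/4,170+y/4); s1=lambda x,y:(S,230+x/4,190+y/4)
blue=onz(*t1(688,447),.007);red=onz(*t1(467,164),.007);yel=onz(*t1(142,123),.007);green=np.array([.4034,-.1514,.007])
print('cap',tri(t1(690,437),s1(321,202))[0],'blue',blue)
print('hs',onz(*t1(466,154),.023),'red',red)
print('relay base ctr',onz(*t1(145,130),.007),'yel',yel)
print('relay top z',tri(t1(137,110),s1(288,50))[0])
print('jar',tri(t1(392,396),s1(211,141))[0],'stud',tri(t1(103,382),s1(106,85))[0])
print('bat side: ', onz(*s1(455,353),.02),'green',green)
```

```text
cap [0.41141583 0.0024752  0.04523743] blue [0.41201497 0.00403387 0.007     ]
hs [0.54485995 0.13581796 0.023     ] red [0.54477097 0.1371262  0.007     ]
relay base ctr [0.54146483 0.30707941 0.007     ] yel [0.54506953 0.30942075 0.007     ]
relay top z [0.54334169 0.30501872 0.03091244]
jar [0.41382436 0.15001504 0.03350929] stud [0.40231136 0.29295891 0.03020272]
bat side:  [ 0.40808939 -0.14526827  0.02      ] green [ 0.4034 -0.1514  0.007 ]
```

All parts are within 2–8 mm of their nest centres, and the bystanders have not moved. The arm is clear and at rest, so I'm handing in.

```bash
python3 -c "
from rig import ctrl
print(ctrl.sign_off(), ctrl.state()['t'])"
```

```text
the job is handed in; nothing more can be done
the job is handed in; nothing more can be done
```

All four parts are in their nests and the job is handed in. My last clock reading was about 39 s of the 96 s allowed. Sign-off gave no verdict, so the checks below are my own, from pictures taken with the arm moved clear.

| Part | Nest | Distance from nest centre | Limit |
|---|---|---|---|
| Capacitor | blue | about 2 mm | 13 mm |
| Relay | yellow | about 4–5 mm | 13 mm |
| Heat sink | red | about 1–2 mm | 13 mm |
| Battery | green | about 1–8 mm, depending on the view | 15 mm |

- **Seating:** all four look upright and flat inside their rims in the side view. The heat sink and battery lie along the long sides of their nests. I judged the relay by eye; its measured top height, 31 mm, is only rough because the box is clear.
- **Bystanders:** the flux jar and star knob measure within 1 mm of where they started.
- **Camera disagreement:** the wrist camera read about 3–6 mm farther out in x than the two fixed cameras, so I corrected for that. The battery's 1 mm comes from the wrist view. Its 8 mm is from the side view alone, because the arm hid it from the top camera at the end.
- **Relay placing:** hanging cables stood close to the yellow nest, so I turned the gripper half round and set the relay slightly off centre, away from them. I felt no contact.
- **Tool tilt:** on the way to the heat sink the last joint reached its limit and left the tool leaning about 4.5°. That lean was in the plane of the pads, so the heat sink still went down level.

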